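# Pack the empty thread spools and pin the return box shut

### The arm

A 6-joint arm with a two-finger parallel gripper is mounted at the origin on the work surface. World frame = base frame: x ahead of the robot, y to its left, z up, the work surface at z = 0. Lengths are in m, angles in degrees, forces in N, time in s.
With the tool pointing down it reaches from about 0.275 to 0.75 m from the base axis. Payload 10.2 kg.
Tool frame: the origin (TCP) lies at the very end of the fingers, on their centre line; the grasp point (between the pads) lies 19 mm behind it; z points along the fingers, y is the line along which they close (so a half turn about z gives the same grasp; the last joint's range is limited). The gripper opens to 88 mm and grips with 3 to 60 N. Pads are 18 mm wide; open, the fingers measure 123 mm over their backs; the gripper's body (75 mm by 187 mm) begins 45 mm behind the grasp point.
Start: joints at [62.315, 17.928, 85.812, -0, 76.261, -12.8], TCP at [0.135, 0.507, 0.201] pointing down, gripper open.
Joint ranges: [-168.41, 168.41], [-55.51, 124.54], [10.69, 146.95], [-70.63, 250.63], [1, 178], [-165.06, 165.06]. Speed limits (degrees/s): [136.94, 136.94, 172.46, 180, 180, 180].

### API

Orientations are given as [roll, pitch, yaw] about the fixed x, y, z axes, in that order (R = Rz(yaw) Ry(pitch) Rx(roll)).
In Python, from cell import manip gives the robot as it stands.
- The arm moves only by the tool drive_tool, never from a script. Its argument "targets" is a list of rows, each a list of 7 numbers: the shift along the world's x, y, z in mm, then the turn, a rotation vector about the world's x, y, z in rad, then the opening, from -1 (shut) to 1 (fully open). In form: [[tx, ty, tz, rx, ry, rz, claw], ...]. A call has 1 to 5 rows; each row is the pose to reach, as a shift and turn from the pose commanded when the call began; what a row does not reach only later rows make up. A row lasts 1/10 s, in which the tool goes at most 50 mm and 8.59 degrees, less where a joint would pass 70% of its speed; a pose out of reach is approached as far as the arm can. A call with a gripper value outside its range is refused whole. The fingers move at their own pace and stop on an object; the grip force is fixed at half the most. Time passes only in rows, so rows that repeat a pose let the fingers close. It gives the time, the measured TCP pose, the force, the opening and the grip force at its end, in the units of the state.
- manip.sense(): the state, without advancing time (a new reading comes with each control period).
- manip.camera(name): name is "scene" or "top"; returns the picture (480x640x3 uint8, red, green, blue); there is no depth.
- manip.camera_info(name): a dict with "intrinsics" (3x3 intrinsics, pixels), "T" (4x4, takes a point from camera to world coordinates). Camera axes: x right, y down, z forward; pixel columns grow to the right and rows downward; lengths in m; the calibration is good to about 2 mm. A picture is of the moment at which its call begins. camera_info takes no time and is no camera call.
- manip.close_job(): hands the job in; it is judged then, once.
The state is a dict: "time_s": time; "q": joint angles; "dq": joint speeds; "effort": joint torques, N m; "eef_pos": TCP position; "eef_rot": TCP orientation; "ft_force": force on the tool from outside, world axes, zero at the start; "ft_torque": the same for the moment, N m; "gripper_width": finger opening in m; "grip_force": force on a finger pad.
Only numpy, scipy, OpenCV 4.12 (cv2) and the standard library are available. Lean on these libraries where they do the work, as an engineer would, in place of code of your own. Each camera call takes 0.05 s, during which the arm holds its last target. There are 200 camera calls.

### The job

Put every empty thread spool standing on the table into the grey return box, then fold the box's lid right down until it is shut. Then lock it: push one locking pin from the wooden block down through each of the lid's two hasp holes until its head sits on the lid's tongue, and leave the full thread cones and everything else on the table where they are.

Things in the scene. Friction and masses are not known exactly. Their poses are not given: they have to be found in the camera images.
- box: Open grey plastic box, fixed, outside 185 (x) by 260 (y) by 115 mm high, walls and floor 5 mm. Origin: centre of its underside. Lid hinge along its +x rim. On its -x side two steel brackets, 44 by 50 mm, flush with the rim, with 18 mm holes at x = -115, y = +80 and -80 mm; nothing below them.
- lid (a joint): Angle (rad) of the flat aluminium lid, 187 by 260 by 8 mm, on the box's +x rim: 0 = shut flat on the rim, 1.57 = upright, opens outward up to 2.1. Its stiff hinge keeps any angle. No handle: push or pinch its free edge, which has two steel tongues (44 by 50 by 6 mm) that lie flat on the brackets when it is shut.
- lid_hinge (a point): Middle of the lid's hinge line, at rim height (115.5 mm up). Moves and turns with the lid: its y runs along the hinge, -x points from the hinge to the free edge, z is the normal of the lid's outer face.
- lid_edge (a point): Middle of the lid's free edge on its outer face, 185 mm from the hinge line.
- hasp_a (a point): Centre of the 14 mm hole in the lid's tongue on the box's +y side, on the tongue's outer face; 207.5 mm from the hinge line. When the lid is shut it lies over the bracket's hole, 121.5 mm above the table, axes as the box's.
- hasp_b (a point): Centre of the 14 mm hole in the lid's tongue on the box's -y side, on the tongue's outer face; 207.5 mm from the hinge line. When the lid is shut it lies over the bracket's hole, 121.5 mm above the table, axes as the box's.
- rack: Wooden parking block for the pins, fixed, 50 (x) by 140 (y) by 62 mm high, with two upright through holes 14 mm wide at y = +42 and -42 mm. Origin: centre of its underside.
- pin_a: Locking pin standing in the block at y = +42 mm: steel rod 10 mm thick and 60 mm long with a pointed end, below a black round head 24 mm thick and 36 mm tall (96 mm in all). Origin: the rod's lower end; z runs up the pin to the head. Either pin fits either hole.
- pin_b: Locking pin standing in the block at y = -42 mm: steel rod 10 mm thick and 60 mm long with a pointed end, below a black round head 24 mm thick and 36 mm tall (96 mm in all). Origin: the rod's lower end; z runs up the pin to the head. Either pin fits either hole.
- spool1: Empty thread spool (3 to 5 are present, the others are absent): bare white plastic tube 40 mm thick on a foot flange 52 mm wide and 6 mm thick, 72 mm tall, standing on its foot. Origin: centre of the underside of the foot; z runs up its axis.
- spool2: Empty thread spool (3 to 5 are present, the others are absent): bare white plastic tube 40 mm thick on a foot flange 52 mm wide and 6 mm thick, 72 mm tall, standing on its foot. Origin: centre of the underside of the foot; z runs up its axis.
- spool3: Empty thread spool (3 to 5 are present, the others are absent): bare white plastic tube 40 mm thick on a foot flange 52 mm wide and 6 mm thick, 72 mm tall, standing on its foot. Origin: centre of the underside of the foot; z runs up its axis.
- spool4: Empty thread spool (3 to 5 are present, the others are absent): bare white plastic tube 40 mm thick on a foot flange 52 mm wide and 6 mm thick, 72 mm tall, standing on its foot. Origin: centre of the underside of the foot; z runs up its axis.
- spool5: Empty thread spool (3 to 5 are present, the others are absent): bare white plastic tube 40 mm thick on a foot flange 52 mm wide and 6 mm thick, 72 mm tall, standing on its foot. Origin: centre of the underside of the foot; z runs up its axis.
- cone_a: Bystander: full cone of coloured thread, 68 mm wide at the foot, tapering, 98 mm tall. Origin: centre of its underside.
- cone_b: Bystander: full cone of coloured thread, 68 mm wide at the foot, tapering, 98 mm tall. Origin: centre of its underside.
- jar: Bystander: closed amber glass jar, 60 mm wide, 75 mm tall. Origin: centre of its underside.
- tape: Bystander: roll of tape lying flat, 100 mm across, 25 mm tall. Origin: centre of its underside.
- driver: Bystander: screwdriver lying along its x axis.
- spraycan: Bystander: aluminium can standing, 56 mm wide, 120 mm tall. Origin: centre of its underside.
Mind the look-alikes: they are no part of the job. Leave any green look-alike of the spool3 alone.

How it is judged:
By the outcome, as a careful person would: the job done as asked, in the order asked, and still so for the second after the job is handed in, with the robot touching nothing.
Of spool1, spool2, spool3, spool4, spool5 only 3 to 5 are there at a start; the rules pass over those that are not, and their reading is None.
At some moment in a run one of spool1, spool2, spool3, spool4, spool5 may be knocked a few centimetres aside while the robot is not near it.
It also fails if it takes over 210 s, if anything falls off the work surface, if the arm or the gripper's body presses on something with over 40 N, if the wrist force passes 120 N, or if a joint passes its speed limit or range.

## Working session

There is one attempt and no reset: what is moved stays moved. The work goes in short steps, Python scripts to look and compute and a tool call to move; the robot and the scene stay as the last step left them, time stands still between calls to the robot, and variables do not carry over. Pictures are saved under pics/ and viewed, at most 14 in all, crops included, and the job is handed in when it is done.

Besides the shell and the picture viewer there is one more tool, called after "Call:" in YAML: its name, and indented under it one key for each argument. drive_tool: Moves the arm, as the interface text tells. Its arguments: {"type":"object","properties":{"targets":{"type":"array","items":{"type":"array","items":{"type":"number"}}}},"required":["targets"]}

```bash
mkdir -p pics; ls; python3 - <<'E'
from cell import manip
import cv2
for n in("scene","top"):
    cv2.imwrite(f"pics/{n}0.png",manip.camera(n)[:,:,::-1]); i=manip.camera_info(n);print(n,i["intrinsics"],i["T"])
print(manip.sense())
E
```

```text
pics
scene [[542.89515565   0.         321.16479911]
 [  0.         542.89515565 238.21812695]
 [  0.           0.           1.        ]] [[ 0.47538311  0.56445448 -0.67483483  1.25752656]
 [ 0.87952402 -0.28644905  0.37997952 -0.43920615]
 [ 0.02117535 -0.77416929 -0.63262431  0.77740277]
 [ 0.          0.          0.          1.        ]]
top [[582.17413403   0.         315.69648305]
 [  0.         582.17413403 242.29474742]
 [  0.           0.           1.        ]] [[ 1.89848692e-02 -9.82264823e-01  1.86535228e-01  3.55872085e-01]
 [-9.99819538e-01 -1.85242106e-02  4.21240910e-03 -1.88693019e-02]
 [-6.82283435e-04 -1.86581538e-01 -9.82439242e-01  1.18712303e+00]
 [ 0.00000000e+00  0.00000000e+00  0.00000000e+00  1.00000000e+00]]
{'time_s': 0.1, 'q': array([ 6.23132374e+01,  1.79574160e+01,  8.58479768e+01,  1.20037482e-03,
        7.62591693e+01, -1.28003591e+01]), 'dq': array([-0.01740044, -0.01843053, -0.07347376, -0.01701848, -0.10093622,
       -0.01127779]), 'effort': array([ 4.19246076e-03, -4.02814507e+01, -2.52648246e+01,  6.96512754e-02,
        3.41912359e-02, -3.65834501e-05]), 'eef_pos': array([0.13476896, 0.50715638, 0.20061883]), 'eef_rot': array([-1.79937301e+02, -1.54407608e-02,  1.65113302e+02]), 'ft_force': array([ 0.59062972, -0.06681203,  0.15331574]), 'ft_torque': array([ 0.01285024, -0.02927933, -0.02331729]), 'grip_force': 0.0, 'gripper_width': 0.08849867478265358}
```

View pics/scene0.png

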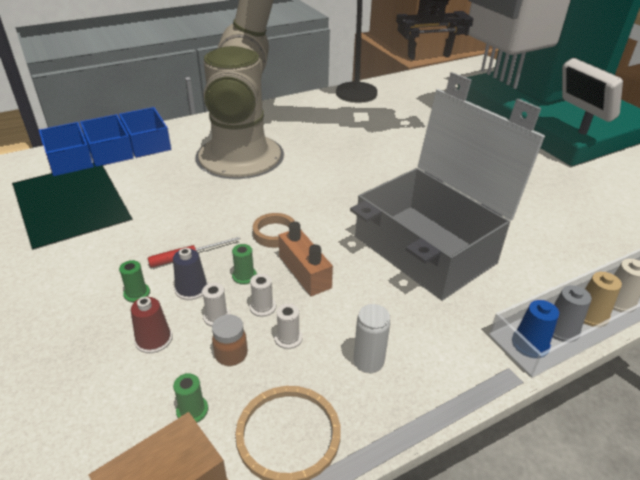

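View pics/top0.png

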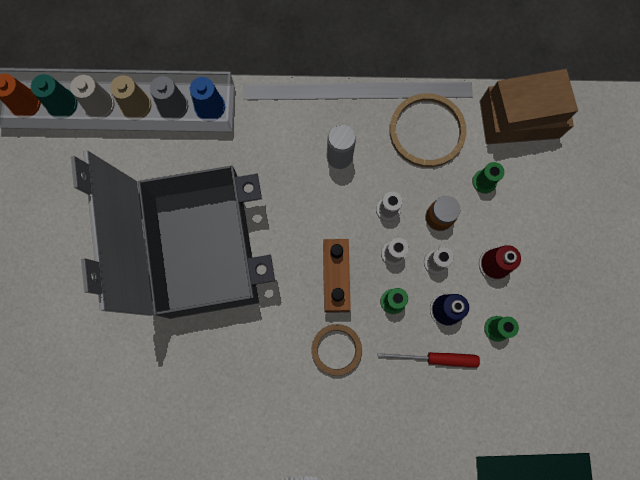

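The lid is open on the left, with brackets facing the right and the rack in the middle. Three white spools are at top-view pixels (391,203), (396,248) and (441,259). The green ones are look-alikes. Next I measure.

```bash
cat > h.py <<'E'
from cell import manip
import numpy as np, cv2
def shot(n): return cv2.cvtColor(manip.camera(n),cv2.COLOR_RGB2BGR)
def ray(n,uv,z):
    i=manip.camera_info(n);K=i["intrinsics"];T=i["T"]
    d=T[:3,:3]@np.linalg.solve(K,[uv[0],uv[1],1.]);o=T[:3,3]
    return o+d*(z-o[2])/d[2]
def proj(n,p):
    i=manip.camera_info(n);K=i["intrinsics"];T=i["T"]
    c=K@(T[:3,:3].T@(np.array(p)-T[:3,3]));return c[:2]/c[2]
def tri(a,b):
    """two views: dict name->uv"""
    A=np.zeros((3,3));r=np.zeros(3)
    for n,uv in (("scene",a),("top",b)):
        i=manip.camera_info(n);T=i["T"];d=T[:3,:3]@np.linalg.solve(i["intrinsics"],[*uv,1.]);d/=np.linalg.norm(d)
        M=np.eye(3)-np.outer(d,d);A+=M;r+=M@T[:3,3]
    return np.linalg.solve(A,r)
def blobs(mask,a0,a1):
    n,l,s,c=cv2.connectedComponentsWithStats(mask.astype(np.uint8))
    return [(c[k].round(1),s[k].tolist()) for k in range(1,n) if a0<s[k][4]<a1]
E
python3 - <<'E'
from h import *
im=cv2.imread("pics/top0.png")
def up(a,b,c,d,name):
    cv2.imwrite(f"pics/{name}.png",cv2.resize(im[b:d,a:c],None,fx=4,fy=4,interpolation=cv2.INTER_CUBIC))
up(70,150,270,300+0,"boxcrop"); up(310,185,460,320,"spcrop")
s=manip.sense();print(proj("top",s["eef_pos"]))
# white spool: dark hole in the top ring
hsv=cv2.cvtColor(im,cv2.COLOR_BGR2HSV)
dark=(hsv[...,2]<75)
for c,s in blobs(dark[180:320,310:530],15,400): 
    u=c+[310,180]; print("dark",u,s[2:],ray("top",u,.072).round(4),ray("top",u,.098).round(4))
E
```

```text
[-15.68475732 487.33170802]
dark [342.1 181.6] [19, 5, 63] [ 0.6914 -0.0643  0.072 ] [ 0.6836 -0.0632  0.098 ]
dark [485.6 188.3] [27, 20, 350] [ 0.683  -0.3491  0.072 ] [ 0.6754 -0.3414  0.098 ]
dark [392.6 200.3] [10, 10, 72] [ 0.6549 -0.1645  0.072 ] [ 0.648  -0.1611  0.098 ]
dark [388.8 217. ] [21, 26, 329] [ 0.6209 -0.1568  0.072 ] [ 0.6147 -0.1536  0.098 ]
dark [398.1 247. ] [9, 9, 70] [ 0.5613 -0.1746  0.072 ] [ 0.5565 -0.171   0.098 ]
dark [336.4 253.3] [13, 20, 217] [ 0.5466 -0.0547  0.072 ] [ 0.5422 -0.0539  0.098 ]
dark [393.8 262.4] [20, 26, 297] [ 0.5308 -0.1661  0.072 ] [ 0.5267 -0.1627  0.098 ]
dark [436.3 270.2] [22, 29, 311] [ 0.5171 -0.2481  0.072 ] [ 0.5134 -0.2427  0.098 ]
dark [443.5 256.4] [10, 10, 77] [ 0.5444 -0.2626  0.072 ] [ 0.54   -0.2569  0.098 ]
dark [506.3 260.6] [12, 12, 44] [ 0.5385 -0.384   0.072 ] [ 0.5342 -0.3755  0.098 ]
dark [510.3 256.1] [7, 7, 39] [ 0.5475 -0.3922  0.072 ] [ 0.543  -0.3835  0.098 ]
dark [337.4 297.1] [14, 19, 219] [ 0.4616 -0.0577  0.072 ] [ 0.4591 -0.0568  0.098 ]
dark [392.5 310.1] [22, 27, 284] [ 0.4387 -0.1631  0.072 ] [ 0.4368 -0.1597  0.098 ]
dark [397.4 297.9] [11, 11, 92] [ 0.4622 -0.1726  0.072 ] [ 0.4597 -0.169   0.098 ]
dark [457.8 305.9] [7, 7, 40] [ 0.4491 -0.2878  0.072 ] [ 0.4469 -0.2815  0.098 ]
dark [338.  314.5] [26, 10, 246] [ 0.4284 -0.0592  0.072 ] [ 0.4267 -0.0583  0.098 ]
```

View pics/boxcrop.png

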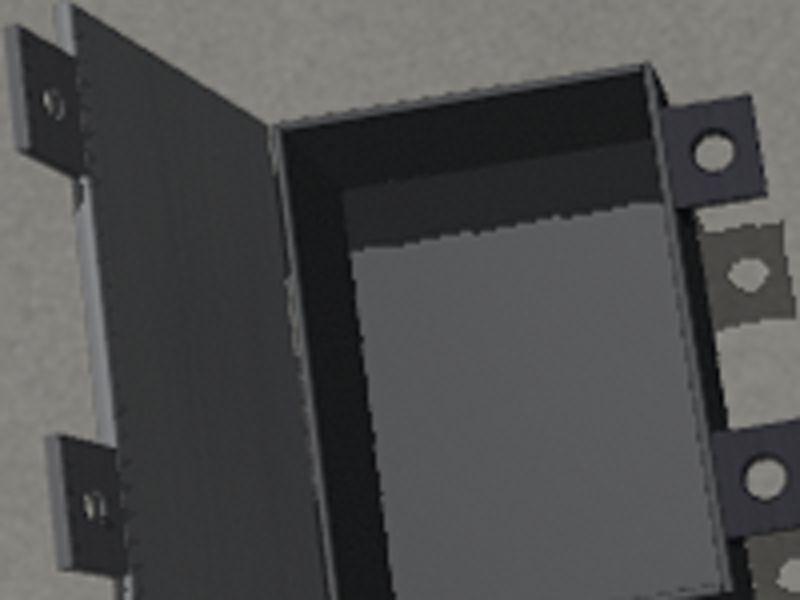

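View pics/spcrop.png

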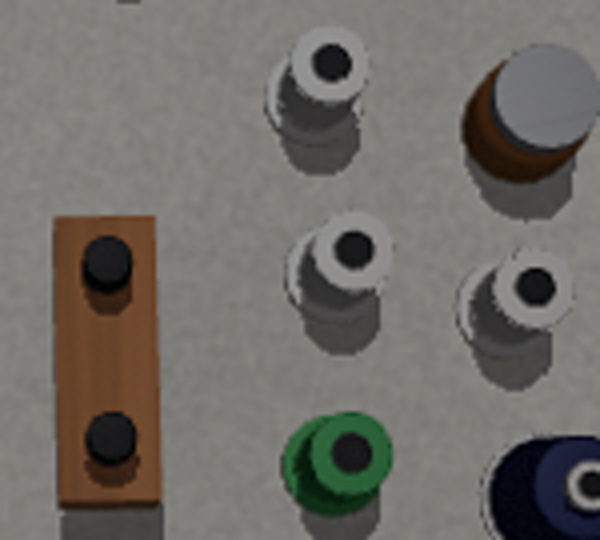

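```bash
cat >> h.py <<'E'
def hole(im,u,r,thr=None,bright=True):
    """sub-pixel centroid of the bright/dark spot around u"""
    x,y=int(round(u[0])),int(round(u[1]));g=cv2.cvtColor(im,cv2.COLOR_BGR2GRAY)[y-r:y+r+1,x-r:x+r+1].astype(float)
    t=(g.min()+g.max())/2 if thr is None else thr
    m=(g>t) if bright else (g<t)
    n,l,s,c=cv2.connectedComponentsWithStats(m.astype(np.uint8),connectivity=4)
    k=min(range(1,n),key=lambda k:np.hypot(*(c[k]-r))-0.02*s[k][4])
    return c[k]+[x-r,y-r],s[k][4]
E
python3 - <<'E'
from h import *
t=cv2.imread("pics/top0.png");s=cv2.imread("pics/scene0.png")
P=[]
for nm,u in (("hb",(248.2,188)),("ha",(261.5,269.7))):
    c,a=hole(t,u,6); p=ray("top",c,.1155);P.append(p);print(nm,c,a,p.round(4),"scene pred",proj("scene",p).round(1))
hb,ha=P; y=(ha-hb)/np.linalg.norm(ha-hb); x=np.array([y[1],-y[0],0]); print("span",np.linalg.norm(ha-hb),"yaw",np.degrees(np.arctan2(x[1],x[0])))
mid=(ha+hb)/2; c=mid+x*.115; print("box",c.round(4),"x",x.round(4),"y",y.round(4))
for q in [(.0925,-.13),(.0925,.13),(-.0925,-.13),(-.0925,.13)]:
    w=c+x*q[0]+y*q[1]; w[2]=.115; print("rim",q,w.round(3),proj("top",w).round(1),proj("scene",w).round(1))
h=c+x*.0925;h[2]=.1155
# lid corners: find angle from free-edge pixel in top (hasp-side corners ~ (88,152),(102,308))
for a in (1.6,1.7,1.8,1.9,2.0):
    d=-x*np.cos(a)+np.array([0,0,1])*np.sin(a); e=h+d*.185; print(a,e.round(3),[proj("top",e+y*k).round(0) for k in(-.13,.13)],[proj("scene",e+y*k).round(0) for k in(-.13,.13)])
# pins, top centre at z=.098
for u in ((336.4,250),(337.4,294)): print("pin",ray("top",u,.098).round(4),proj("scene",ray("top",u,.098)).round(1))
for u in ((445,208),): print("jar",ray("top",u,.075).round(4))
E
python3 - <<'E'
from h import *
s=cv2.imread("pics/scene0.png")
cv2.imwrite("pics/sc_crop.png",cv2.resize(s[190:290,250:450],None,fx=4,fy=4,interpolation=cv2.INTER_CUBIC))
E
```

```text
hb [248.15714286 187.9       ] 70 [0.6625 0.1165 0.1155] scene pred [422.2 247.4]
ha [261.         269.30263158] 76 [0.5064 0.0863 0.1155] scene pred [365.1 208.3]
span 0.1590357221691814 yaw 100.9530526240516
box [0.5626 0.2143 0.1155] x [-0.19    0.9818  0.    ] y [-0.9818 -0.19    0.    ]
rim (0.0925, -0.13) [0.673 0.33  0.115] [137.  180.8] [509.8 219.7]
rim (0.0925, 0.13) [0.417 0.28  0.115] [153.3 315.5] [415.8 166. ]
rim (-0.0925, -0.13) [0.708 0.148 0.115] [232.7 165. ] [450.5 256.6]
rim (-0.0925, 0.13) [0.453 0.099 0.115] [253.2 298.2] [356.8 193.7]
1.6 [0.544 0.31  0.3  ] [array([ 99., 148.]), array([116., 308.])] [array([536., 138.]), array([429.,  90.])]
1.7 [0.54  0.329 0.299] [array([ 87., 150.]), array([104., 311.])] [array([542., 136.]), array([435.,  88.])]
1.8 [0.537 0.346 0.296] [array([ 77., 153.]), array([ 93., 313.])] [array([547., 134.]), array([440.,  88.])]
1.9 [0.534 0.364 0.291] [array([ 67., 155.]), array([ 83., 315.])] [array([551., 134.]), array([445.,  88.])]
2.0 [0.53  0.381 0.284] [array([ 58., 159.]), array([ 74., 317.])] [array([555., 135.]), array([450.,  89.])]
pin [ 0.5485 -0.0538  0.098 ] [314.7 246.1]
pin [ 0.4649 -0.0567  0.098 ] [294.4 223.1]
jar [ 0.6404 -0.267   0.075 ]
```

View pics/sc_crop.png

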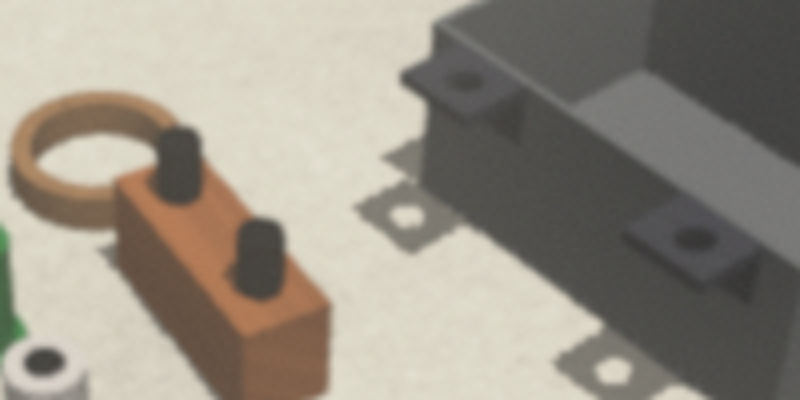

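Box at (0.563, 0.214), yaw about 101°, lid about 1.7 rad. Now I move towards the middle spool.

Call:
drive_tool:
  targets:
    - [105, -205, 60, 0, 0, 0, 0.4]
    - [105, -205, 60, 0, 0, 0, 0.4]
    - [105, -205, 60, 0, 0, 0, 0.4]
    - [105, -205, 60, 0, 0, 0, 0.4]
    - [105, -205, 60, 0, 0, 0, 0.4]

```text
time_s: 0.6
eef_pos: [0.2404, 0.3004, 0.2617]
eef_rot: [180.0, 0.0, 165.1]
ft_force: [0.6, 0.3, -0.4]
gripper_width: 0.062
grip_force: 0.0
```

Call:
drive_tool:
  targets:
    - [100, -210, 0, 0, 0, 0, 0.4]
    - [100, -210, 0, 0, 0, 0, 0.4]
    - [100, -210, 0, 0, 0, 0, 0.4]
    - [100, -210, 0, 0, 0, 0, 0.4]
    - [100, -210, 0, 0, 0, 0, 0.4]

```text
time_s: 1.1
eef_pos: [0.3405, 0.0898, 0.2611]
eef_rot: [-180.0, 0.0, 165.0]
ft_force: [-0.1, 0.4, 0.3]
gripper_width: 0.0616
grip_force: 0.0
```

Call:
drive_tool:
  targets:
    - [220, -110, 0, 0, 0, 0, 0.4]
    - [220, -110, 0, 0, 0, 0, 0.4]
    - [220, -110, 0, 0, 0, 0, 0.4]
    - [220, -110, 0, 0, 0, 0, 0.4]
    - [220, -110, 0, 0, 0, 0, 0.4]

```text
time_s: 1.6
eef_pos: [0.5615, -0.0189, 0.2604]
eef_rot: [180.0, -0.0, 165.1]
ft_force: [-0.8, 0.2, 1.2]
gripper_width: 0.0616
grip_force: 0.0
```

Call:
drive_tool:
  targets:
    - [0, -150, -40, 0, 0, 0, 0.4]
    - [0, -150, -40, 0, 0, 0, 0.4]
    - [0, -150, -40, 0, 0, 0, 0.4]
    - [0, -150, -40, 0, 0, 0, 0.4]
    - [0, -150, -40, 0, 0, 0, 0.4]

```text
time_s: 2.1
eef_pos: [0.5595, -0.1682, 0.2204]
eef_rot: [180.0, -0.1, 165.0]
ft_force: [-0.4, 0.1, -0.3]
gripper_width: 0.0615
grip_force: 0.0
```

```bash
cat > look.py <<'E'
from h import *
import sys
def spools(im):
    """white ring tops in the scene view: dark hole surrounded by white"""
    out=[]
    g=cv2.cvtColor(im,cv2.COLOR_BGR2HSV)
    return g
if __name__=="__main__":
    k=sys.argv[1]
    for n in ("scene","top"): cv2.imwrite(f"pics/{n}{k}.png",shot(n))
    s=manip.sense();print(s["time_s"],s["eef_pos"].round(4),s["eef_rot"].round(1),round(s["gripper_width"],4),s["ft_force"].round(1))
    for p in ([.655,-.1645,.072],[.5613,-.1746,.072],[.5444,-.2626,.072]):
        u=proj("scene",p); c,a=hole(cv2.imread(f"pics/scene{k}.png"),u,6,bright=False); print(u.round(1),c.round(1),a,ray("scene",c,.072).round(4))
E
python3 look.py 1
```

```text
2.2 [ 0.5601 -0.1665  0.2216] [180.    0.  165.2] 0.0614 [-0.4 -0.1 -0.4]
[287.3 310.4] [287.2 310.8] 67 [ 0.6557 -0.165   0.072 ]
[260.7 279.5] [260.5 280. ] 56 [ 0.5623 -0.1755  0.072 ]
[212.8 289. ] [212.6 289.6] 59 [ 0.5459 -0.2633  0.072 ]
```

View pics/scene1.png

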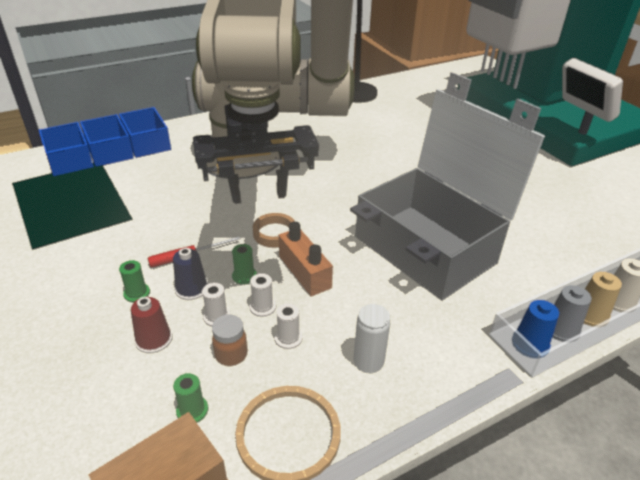

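The spools have not moved and both views agree. Now I descend, grip and lift.

Call:
drive_tool:
  targets:
    - [2, -7, -60, 0, 0, 0, 0.4]
    - [2, -7, -110, 0, 0, 0, 0.4]
    - [2, -7, -155, 0, 0, 0, 0.4]
    - [2, -7, -176, 0, 0, 0, 0.4]
    - [2, -7, -176, 0, 0, 0, 0.4]

```text
time_s: 2.7
eef_pos: [0.5605, -0.1721, 0.0424]
eef_rot: [179.9, -0.3, 165.2]
ft_force: [0.7, 0.2, 0.5]
gripper_width: 0.0617
grip_force: 0.0
```

Call:
drive_tool:
  targets:
    - [0, 0, 0, 0, 0, 0, -0.4]
    - [0, 0, 0, 0, 0, 0, -0.4]
    - [0, 0, 0, 0, 0, 0, -0.4]
    - [0, 0, 0, 0, 0, 0, -0.4]
    - [0, 0, 0, 0, 0, 0, -0.4]

```text
time_s: 3.2
eef_pos: [0.5621, -0.1747, 0.0458]
eef_rot: [-180.0, 0.1, 165.1]
ft_force: [-0.1, -0.0, -0.3]
gripper_width: 0.0267
grip_force: 0.0
```

Call:
drive_tool:
  targets:
    - [0, 0, 30, 0, 0, 0, -0.4]
    - [0, 0, 75, 0, 0, 0, -0.4]
    - [0, 0, 120, 0, 0, 0, -0.4]
    - [0, 0, 165, 0, 0, 0, -0.4]
    - [0, 0, 185, 0, 0, 0, -0.4]

```text
time_s: 3.7
eef_pos: [0.5627, -0.1751, 0.2349]
eef_rot: [-179.9, 0.4, 165.1]
ft_force: [0.4, 0.2, -0.8]
gripper_width: 0.0266
grip_force: 0.0
```

The fingers closed to 27 mm with no grip force, so they missed the spool. I look again.

```bash
python3 look.py 2; python3 - <<'E'
import cv2
a=cv2.imread("pics/scene2.png")[160:400,100:420];cv2.imwrite("pics/c2.png",cv2.resize(a,None,fx=2.4,fy=2.4))
E
```

```text
3.8 [ 0.5628 -0.1751  0.2334] [-179.9    0.3  165.1] 0.0266 [-0.1  0.2 -0. ]
[287.3 310.4] [287.2 310.8] 67 [ 0.6557 -0.165   0.072 ]
[260.7 279.5] [260.5 280. ] 56 [ 0.5623 -0.1755  0.072 ]
[212.8 289. ] [212.6 289.5] 59 [ 0.5457 -0.2633  0.072 ]
```

View pics/c2.png

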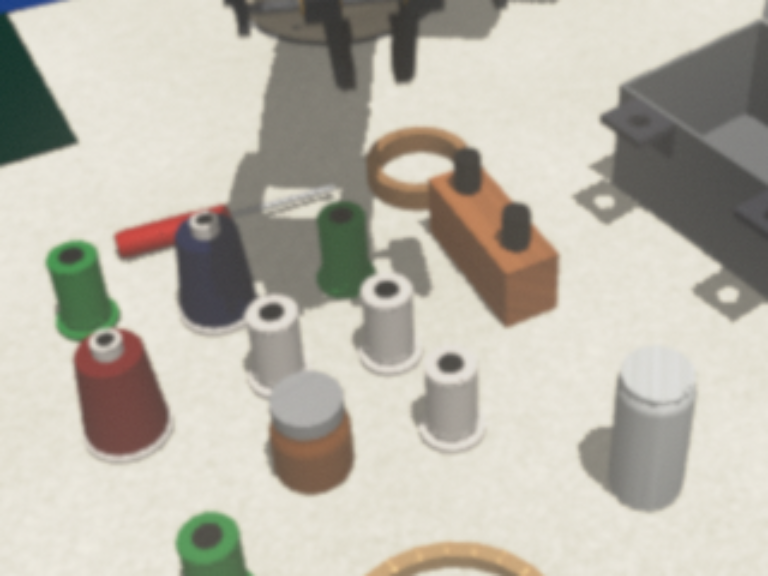

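```bash
python3 - <<'E'
from h import *
p=manip.sense()["eef_pos"]; print(proj("scene",p),proj("top",p))
for z in (0,.1): print(z,proj("scene",[p[0],p[1],z]))
# fingers triangulated: midpoint of the tips in scene ~ (255,194)
a=cv2.imread("pics/top2.png")[120:360,220:540];cv2.imwrite("pics/t2.png",cv2.resize(a,None,fx=2.4,fy=2.4))
E
```

```text
[256.06975354 210.48470597] [411.72842963 228.88897904]
0 [262.60125493 306.82171984]
0.1 [260.04007714 269.04537938]
```

View pics/t2.png

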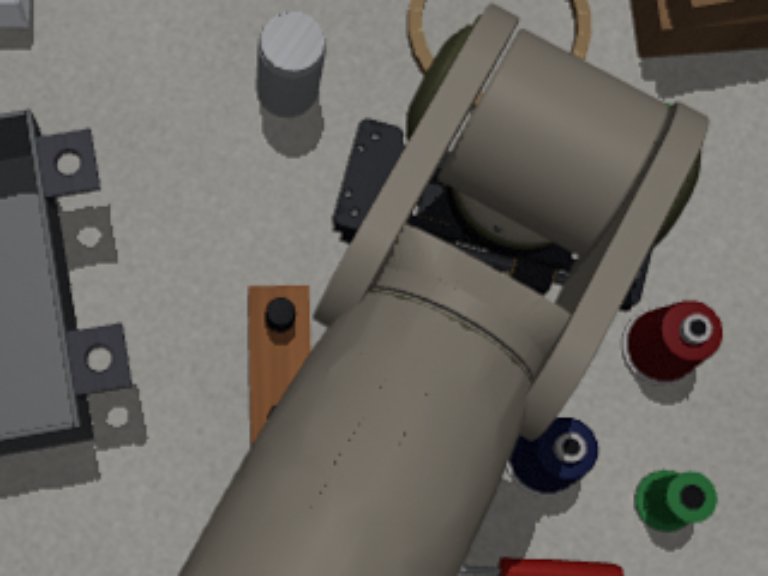

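The fingertips appear about 16 px above where the reported TCP projects, which suggests the true tips are about 40 mm off. The spool was not moved. I will probe the bare table to find out.

Call:
drive_tool:
  targets:
    - [-120, 130, 0, 0, 0, 0, -0.4]
    - [-120, 130, 0, 0, 0, 0, -0.4]
    - [-120, 130, 0, 0, 0, 0, -0.4]
    - [-120, 130, 0, 0, 0, 0, -0.4]
    - [-120, 130, 0, 0, 0, 0, -0.4]

```text
time_s: 4.3
eef_pos: [0.4399, -0.0425, 0.2293]
eef_rot: [180.0, -0.1, 165.2]
ft_force: [0.7, -0.4, 0.1]
gripper_width: 0.0263
grip_force: 0.0
```

Call:
drive_tool:
  targets:
    - [-112, 125, -60, 0, 0, 0, -0.4]
    - [-112, 125, -60, 0, 0, 0, -0.4]
    - [-112, 125, -60, 0, 0, 0, -0.4]
    - [-112, 125, -60, 0, 0, 0, -0.4]
    - [-112, 125, -60, 0, 0, 0, -0.4]

```text
time_s: 4.8
eef_pos: [0.3278, 0.0817, 0.1685]
eef_rot: [-180.0, -0.2, 165.3]
ft_force: [0.3, -0.2, 0.6]
gripper_width: 0.0267
grip_force: 0.0
```

Call:
drive_tool:
  targets:
    - [0, 0, -40, 0, 0, 0, -0.4]
    - [0, 0, -70, 0, 0, 0, -0.4]
    - [0, 0, -80, 0, 0, 0, -0.4]
    - [0, 0, -80, 0, 0, 0, -0.4]
    - [0, 0, -80, 0, 0, 0, -0.4]

```text
time_s: 5.3
eef_pos: [0.3308, 0.0798, 0.0903]
eef_rot: [-180.0, 0.0, 165.1]
ft_force: [-0.3, -0.1, -0.4]
gripper_width: 0.0267
grip_force: 0.0
```

```bash
python3 - <<'E'
from h import *
im=shot("scene");s=manip.sense();p=s["eef_pos"];print(s["time_s"],p,s["eef_rot"],s["ft_force"].round(1),proj("scene",p),proj("scene",[p[0],p[1],0]),proj("scene",[p[0],p[1],p[2]+.04]))
u=proj("scene",p).astype(int);cv2.circle(im,tuple(map(int,u)),1,(0,0,255),-1)
a=im[u[1]-80:u[1]+70,u[0]-100:u[0]+100];cv2.imwrite("pics/c3.png",cv2.resize(a,None,fx=4,fy=4))
E
```

```text
5.35 [0.33085776 0.07988117 0.09062729] [1.79995725e+02 5.64546355e-02 1.65078430e+02] [0.2 0.9 1. ] [321.80586268 177.72351664] [320.98525322 209.34136307] [322.19235278 162.83216436]
```

View pics/c3.png

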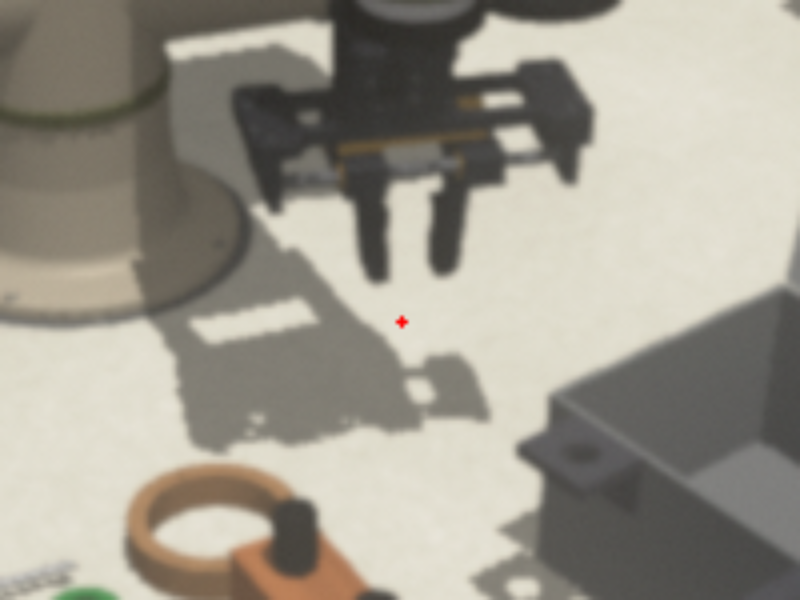

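Call:
drive_tool:
  targets:
    - [0, 0, -25, 0, 0, 0, -0.4]
    - [0, 0, -40, 0, 0, 0, -0.4]
    - [0, 0, -44, 0, 0, 0, -0.4]
    - [0, 0, -46, 0, 0, 0, -0.4]
    - [0, 0, -47, 0, 0, 0, -0.4]

```text
time_s: 5.85
eef_pos: [0.3305, 0.0803, 0.0437]
eef_rot: [180.0, 0.1, 165.1]
ft_force: [1.0, -0.3, -0.0]
gripper_width: 0.0265
grip_force: 0.0
```

Call:
drive_tool:
  targets:
    - [0, 0, -3, 0, 0, 0, -0.4]
    - [0, 0, -6, 0, 0, 0, -0.4]
    - [0, 0, -8, 0, 0, 0, -0.4]
    - [0, 0, -9, 0, 0, 0, -0.4]
    - [0, 0, -10, 0, 0, 0, -0.4]

```text
time_s: 6.35
eef_pos: [0.3299, 0.0804, 0.0331]
eef_rot: [180.0, 0.0, 165.1]
ft_force: [0.2, 0.1, 0.1]
gripper_width: 0.0264
grip_force: 0.0
```

Call:
drive_tool:
  targets:
    - [0, 0, -4, 0, 0, 0, -0.4]
    - [0, 0, -7, 0, 0, 0, -0.4]
    - [0, 0, -10, 0, 0, 0, -0.4]
    - [0, 0, -11, 0, 0, 0, -0.4]
    - [0, 0, -12, 0, 0, 0, -0.4]

```text
time_s: 6.85
eef_pos: [0.3299, 0.0804, 0.021]
eef_rot: [-180.0, -0.0, 165.1]
ft_force: [-0.1, -1.0, 0.1]
gripper_width: 0.0261
grip_force: 0.0
```

Call:
drive_tool:
  targets:
    - [0, 0, -3, 0, 0, 0, -0.4]
    - [0, 0, -6, 0, 0, 0, -0.4]
    - [0, 0, -8, 0, 0, 0, -0.4]
    - [0, 0, -9, 0, 0, 0, -0.4]
    - [0, 0, -10, 0, 0, 0, -0.4]

```text
time_s: 7.35
eef_pos: [0.3299, 0.0804, 0.011]
eef_rot: [-180.0, -0.0, 165.1]
ft_force: [-0.0, -0.4, -0.4]
gripper_width: 0.0264
grip_force: 0.0
```

```bash
python3 - <<'E'
from h import *
im=shot("scene");s=manip.sense();p=s["eef_pos"];print(s["time_s"],p,s["ft_force"].round(1),proj("scene",p),proj("scene",[p[0],p[1],0]),proj("scene",[p[0],p[1],p[2]+.04]))
u=proj("scene",p).astype(int);cv2.circle(im,tuple(map(int,u)),1,(0,0,255),-1)
a=im[u[1]-80:u[1]+70,u[0]-100:u[0]+100];cv2.imwrite("pics/c4.png",cv2.resize(a,None,fx=4,fy=4))
E
```

```text
7.4 [0.32982966 0.0803891  0.01094999] [ 0.2  1.  -0.2] [321.0632088  205.38932226] [320.96803732 209.06124746] [321.41960114 191.63892257]
```

View pics/c4.png

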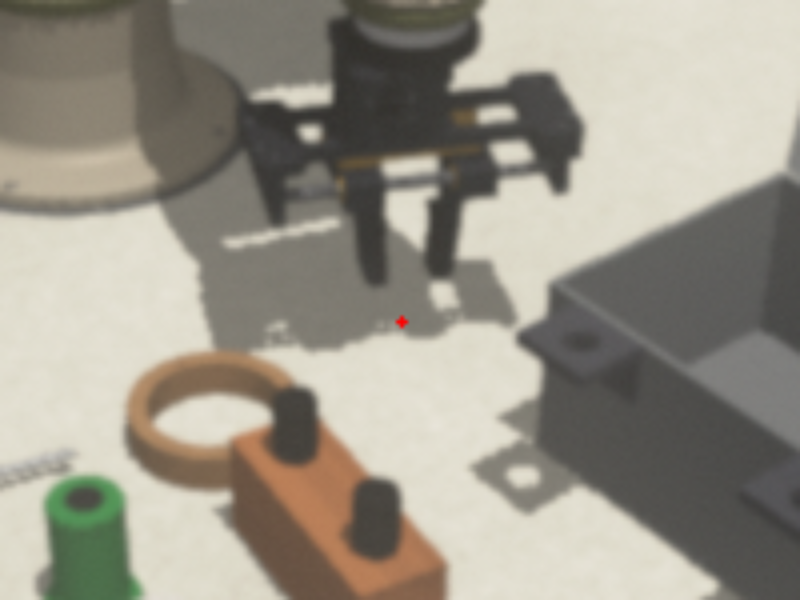

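Call:
drive_tool:
  targets:
    - [0, 0, -3, 0, 0, 0, -0.4]
    - [0, 0, -6, 0, 0, 0, -0.4]
    - [0, 0, -8, 0, 0, 0, -0.4]
    - [0, 0, -10, 0, 0, 0, -0.4]
    - [0, 0, -12, 0, 0, 0, -0.4]

```text
time_s: 7.9
eef_pos: [0.3299, 0.0804, -0.0011]
eef_rot: [-180.0, -0.0, 165.1]
ft_force: [0.1, -0.5, 1.5]
gripper_width: 0.0267
grip_force: 0.0
```

Call:
drive_tool:
  targets:
    - [0, 0, -1, 0, 0, 0, -0.4]
    - [0, 0, -2, 0, 0, 0, -0.4]
    - [0, 0, -3, 0, 0, 0, -0.4]
    - [0, 0, -4, 0, 0, 0, -0.4]
    - [0, 0, -4, 0, 0, 0, -0.4]

```text
time_s: 8.4
eef_pos: [0.3298, 0.0804, -0.005]
eef_rot: [-180.0, -0.0, 165.1]
ft_force: [-0.5, 0.2, -0.1]
gripper_width: 0.0266
grip_force: 0.0
```

No contact at −5 mm, so the error is in z. I continue carefully.

Call:
drive_tool:
  targets:
    - [0, 0, -2, 0, 0, 0, -0.4]
    - [0, 0, -4, 0, 0, 0, -0.4]
    - [0, 0, -6, 0, 0, 0, -0.4]
    - [0, 0, -8, 0, 0, 0, -0.4]
    - [0, 0, -10, 0, 0, 0, -0.4]

```text
time_s: 8.9
eef_pos: [0.3298, 0.0804, -0.0151]
eef_rot: [-180.0, -0.0, 165.1]
ft_force: [0.4, 0.1, 0.2]
gripper_width: 0.0264
grip_force: 0.0
```

Call:
drive_tool:
  targets:
    - [0, 0, -2, 0, 0, 0, -0.4]
    - [0, 0, -4, 0, 0, 0, -0.4]
    - [0, 0, -5, 0, 0, 0, -0.4]
    - [0, 0, -6, 0, 0, 0, -0.4]
    - [0, 0, -6, 0, 0, 0, -0.4]

```text
time_s: 9.4
eef_pos: [0.3298, 0.0804, -0.021]
eef_rot: [-180.0, -0.0, 165.1]
ft_force: [0.0, 0.3, 0.1]
gripper_width: 0.0265
grip_force: 0.0
```

Call:
drive_tool:
  targets:
    - [0, 0, -1, 0, 0, 0, -0.4]
    - [0, 0, -2, 0, 0, 0, -0.4]
    - [0, 0, -3, 0, 0, 0, -0.4]
    - [0, 0, -4, 0, 0, 0, -0.4]
    - [0, 0, -5, 0, 0, 0, -0.4]

```text
time_s: 9.9
eef_pos: [0.3299, 0.0804, -0.026]
eef_rot: [-180.0, -0.0, 165.1]
ft_force: [-0.3, -0.7, -0.3]
gripper_width: 0.0263
grip_force: 0.0
```

```bash
python3 - <<'E'
from h import *
im=shot("scene");s=manip.sense();p=s["eef_pos"];print(s["time_s"],p,s["ft_force"].round(1),proj("scene",[p[0],p[1],0]))
u=proj("scene",[p[0],p[1],0]).astype(int);cv2.circle(im,tuple(map(int,u)),1,(0,0,255),-1)
a=im[u[1]-70:u[1]+50,u[0]-80:u[0]+80];cv2.imwrite("pics/c5.png",cv2.resize(a,None,fx=5,fy=5))
t=shot("top");cv2.imwrite("pics/top5.png",t)
E
```

```text
9.95 [ 0.32978648  0.08040169 -0.02607957] [-0.3  0.1  0. ] [320.96413824 209.0504498 ]
```

View pics/c5.png

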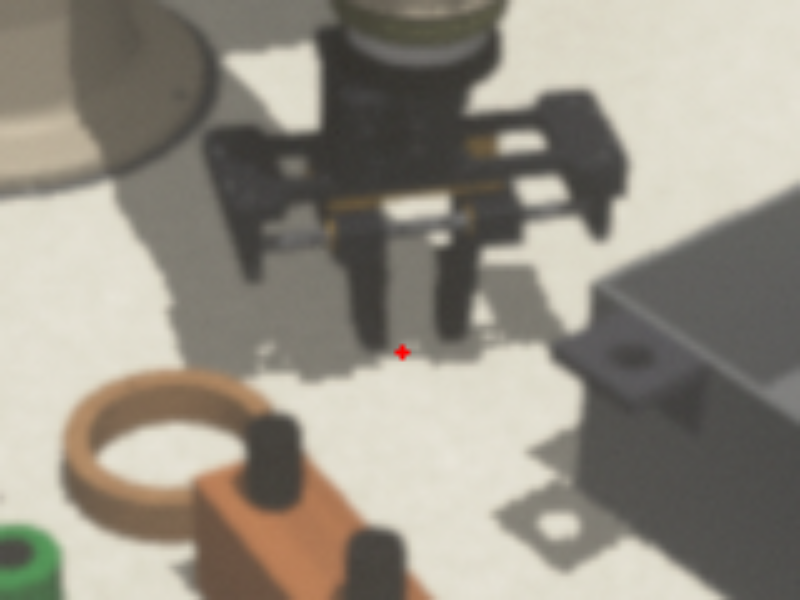

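Call:
drive_tool:
  targets:
    - [0, 0, -1, 0, 0, 0, -0.4]
    - [0, 0, -2, 0, 0, 0, -0.4]
    - [0, 0, -3, 0, 0, 0, -0.4]
    - [0, 0, -4, 0, 0, 0, -0.4]
    - [0, 0, -4, 0, 0, 0, -0.4]

```text
time_s: 10.5
eef_pos: [0.3298, 0.0804, -0.03]
eef_rot: [-180.0, -0.0, 165.1]
ft_force: [-0.2, -0.8, 0.4]
gripper_width: 0.0262
grip_force: 0.0
```

Call:
drive_tool:
  targets:
    - [0, 0, -0.5, 0, 0, 0, -0.4]
    - [0, 0, -1, 0, 0, 0, -0.4]
    - [0, 0, -1.5, 0, 0, 0, -0.4]
    - [0, 0, -2, 0, 0, 0, -0.4]
    - [0, 0, -2, 0, 0, 0, -0.4]

```text
time_s: 11.0
eef_pos: [0.3298, 0.0804, -0.0319]
eef_rot: [-180.0, -0.0, 165.1]
ft_force: [1.1, 0.3, 0.3]
gripper_width: 0.0264
grip_force: 0.0
```

Call:
drive_tool:
  targets:
    - [0, 0, -1, 0, 0, 0, -0.4]
    - [0, 0, -2, 0, 0, 0, -0.4]
    - [0, 0, -3, 0, 0, 0, -0.4]
    - [0, 0, -4, 0, 0, 0, -0.4]
    - [0, 0, -4, 0, 0, 0, -0.4]

```text
time_s: 11.5
eef_pos: [0.3298, 0.0804, -0.036]
eef_rot: [-180.0, -0.0, 165.1]
ft_force: [-1.0, -0.2, -0.1]
gripper_width: 0.0259
grip_force: 0.0
```

Call:
drive_tool:
  targets:
    - [0, 0, -0.5, 0, 0, 0, -0.4]
    - [0, 0, -1, 0, 0, 0, -0.4]
    - [0, 0, -1.5, 0, 0, 0, -0.4]
    - [0, 0, -2, 0, 0, 0, -0.4]
    - [0, 0, -2, 0, 0, 0, -0.4]

```text
time_s: 12.0
eef_pos: [0.3299, 0.0804, -0.0373]
eef_rot: [-180.0, 0.0, 165.1]
ft_force: [-5.6, -0.4, 21.0]
gripper_width: 0.0267
grip_force: 10.6
```

Contact at a reported z of −37 mm, so true tip z = reported + 37 mm. Now I measure the sideways tip offset numerically while the tips touch the table, then lift.

```bash
python3 - <<'E'
from h import *
im=shot("scene");cv2.imwrite("pics/s6.png",im);p=manip.sense()["eef_pos"]
g=cv2.cvtColor(im,cv2.COLOR_BGR2GRAY)
u=proj("scene",[p[0],p[1],0]);print(u)
x0,y0=int(u[0])-22,int(u[1])-24
print(x0,y0)
for r in g[y0:y0+34:2,x0:x0+44:2]: print(*["%3d"%v for v in r])
E
```

```text
[320.98445185 209.08830606]
298 185
110 116 104  64  73  76  72  70  69  99 121 121 133 168 196 187 105  89  77  69  69  70
121 122 116  78  82  68  67  68  69  83 108 110 107 110 112 110  86 101  85  63  61  64
118 112 108  95  94  67  67  66  66  72  93 103  91  97 100 119  85  68  72  61  61  61
103  97  96  85  83  61  60  60  61  70 110 115 117 117 115 106  73  60  63  66  68  74
106 109 112 113  83  61  62  62  61  72 116 121 121 120 104  61  58  59  66  99 113 115
121 122 120 122 101  72  62  62  62  73 119 123 120 123 108  62  58  61  66 107 121 122
122 122 121 122 120 106  65  60  58  66 112 121 122 121 109  66  58  60  70 121 122 120
124 122 122 124 124 115  69  59  62  66 111 120 120 121 105  59  57  60  98 189 158 121
124 123 123 123 121 118  73  61  61  74 117 123 123 122 103  60  59  61 127 212 195 128
124 125 125 123 122 119  77  63  59  75 116 121 122 122  97  60  60  62 136 212 207 139
124 124 123 123 123 119  83  62  62  70 116 122 121 119  91  60  62  61 107 147 143 127
123 123 123 122 122 122  93  65  62  67 118 125 125 122  98  63  61  65 111 155 149 143
124 125 124 126 121 123 111  69  64  69 138 137 153 132 119  68  63  73 113 143 184 210
144 123 125 124 123 122 119  85  72  87 160 173 193 204 181 114 111 122 163 176 211 218
160 127 126 126 125 130 148 174 166 182 219 218 219 219 214 210 209 209 219 218 218 220
213 176 156 171 176 193 211 220 220 224 224 220 223 221 219 219 220 217 218 218 219 222
220 220 218 223 222 221 220 221 219 221 223 223 224 223 221 220 221 219 220 220 219 220
```

Call:
drive_tool:
  targets:
    - [0, 0, 20, 0, 0, 0, 0.4]
    - [0, 0, 60, 0, 0, 0, 0.4]
    - [0, 0, 100, 0, 0, 0, 0.4]
    - [0, 0, 140, 0, 0, 0, 0.4]
    - [0, 0, 158, 0, 0, 0, 0.4]

```text
time_s: 12.55
eef_pos: [0.3309, 0.0803, 0.1231]
eef_rot: [180.0, 0.3, 165.1]
ft_force: [1.4, -0.3, 0.0]
gripper_width: 0.0614
grip_force: 0.0
```

Sideways the fit is within about 2 mm, so the only error is +37 mm in z. I go back to spool 2 and grasp it at true tip height 45 mm.

Call:
drive_tool:
  targets:
    - [116, -128, 10, 0, 0, 0, 0.4]
    - [116, -128, 10, 0, 0, 0, 0.4]
    - [116, -128, 10, 0, 0, 0, 0.4]
    - [116, -128, 10, 0, 0, 0, 0.4]
    - [116, -128, 10, 0, 0, 0, 0.4]

```text
time_s: 13.05
eef_pos: [0.4471, -0.0495, 0.1298]
eef_rot: [-180.0, 0.0, 165.0]
ft_force: [-0.0, 0.2, -0.7]
gripper_width: 0.0616
grip_force: 0.0
```

Call:
drive_tool:
  targets:
    - [116, -127, -20, 0, 0, 0, 0.4]
    - [116, -127, -20, 0, 0, 0, 0.4]
    - [116, -127, -20, 0, 0, 0, 0.4]
    - [116, -127, -20, 0, 0, 0, 0.4]
    - [116, -127, -20, 0, 0, 0, 0.4]

```text
time_s: 13.55
eef_pos: [0.5621, -0.1753, 0.1089]
eef_rot: [180.0, -0.1, 165.1]
ft_force: [0.1, 0.9, -0.0]
gripper_width: 0.0617
grip_force: 0.0
```

```bash
python3 look.py 7
```

```text
13.65 [ 0.5611 -0.1733  0.1098] [ 1.800e+02 -1.000e-01  1.651e+02] 0.0617 [-0.   0.1 -0.6]
[287.3 310.4] [287.2 310.8] 67 [ 0.6557 -0.165   0.072 ]
[260.7 279.5] [260.5 280. ] 56 [ 0.5623 -0.1755  0.072 ]
[212.8 289. ] [212.7 289.6] 60 [ 0.5458 -0.2632  0.072 ]
```

Call:
drive_tool:
  targets:
    - [0, 0, -40, 0, 0, 0, 0.4]
    - [0, 0, -75, 0, 0, 0, 0.4]
    - [0, 0, -95, 0, 0, 0, 0.4]
    - [0, 0, -102, 0, 0, 0, 0.4]
    - [0, 0, -102, 0, 0, 0, 0.4]

```text
time_s: 14.15
eef_pos: [0.5614, -0.1735, 0.0083]
eef_rot: [180.0, -0.0, 165.2]
ft_force: [0.2, -0.0, 1.3]
gripper_width: 0.0619
grip_force: 0.0
```

Call:
drive_tool:
  targets:
    - [0, 0, 0, 0, 0, 0, -0.4]
    - [0, 0, 0, 0, 0, 0, -0.4]
    - [0, 0, 0, 0, 0, 0, -0.4]
    - [0, 0, 0, 0, 0, 0, -0.4]
    - [0, 0, 0, 0, 0, 0, -0.4]

```text
time_s: 14.65
eef_pos: [0.5624, -0.1749, 0.009]
eef_rot: [-180.0, 0.1, 165.1]
ft_force: [-1.0, 0.5, 6.5]
gripper_width: 0.0391
grip_force: 29.9
```

Gripped (39 mm, 30 N). Now I carry it to the box.

Call:
drive_tool:
  targets:
    - [0, 0, 30, 0, 0, 0, -0.4]
    - [0, 0, 75, 0, 0, 0, -0.4]
    - [0, 0, 120, 0, 0, 0, -0.4]
    - [0, 0, 142, 0, 0, 0, -0.4]
    - [-5, 30, 142, 0, 0, 0, -0.4]

```text
time_s: 15.15
eef_pos: [0.5583, -0.1472, 0.1535]
eef_rot: [-179.9, 0.4, 164.9]
ft_force: [0.3, 1.0, -1.0]
gripper_width: 0.0389
grip_force: 30.0
```

Call:
drive_tool:
  targets:
    - [-8, 45, 0, 0, 0, 0, -0.4]
    - [-16, 90, 0, 0, 0, 0, -0.4]
    - [-24, 135, 0, 0, 0, 0, -0.4]
    - [-32, 180, 0, 0, 0, 0, -0.4]
    - [-40, 225, 0, 0, 0, 0, -0.4]

```text
time_s: 15.65
eef_pos: [0.5161, 0.0821, 0.1501]
eef_rot: [180.0, -0.0, 165.1]
ft_force: [0.1, 0.7, -0.0]
gripper_width: 0.0393
grip_force: 30.0
```

Call:
drive_tool:
  targets:
    - [-10, 45, 0, 0, 0, 0, -0.4]
    - [-20, 90, 0, 0, 0, 0, -0.4]
    - [-20, 106, 0, 0, 0, 0, -0.4]
    - [-20, 106, -20, 0, 0, 0, -0.4]
    - [-20, 106, -50, 0, 0, 0, -0.4]

```text
time_s: 16.15
eef_pos: [0.4975, 0.1873, 0.1007]
eef_rot: [179.9, 0.2, 165.2]
ft_force: [1.0, -1.1, -0.8]
gripper_width: 0.0396
grip_force: 30.0
```

Call:
drive_tool:
  targets:
    - [0, 0, -35, 0, 0, 0, -0.4]
    - [0, 0, -60, 0, 0, 0, -0.4]
    - [0, 0, -75, 0, 0, 0, -0.4]
    - [0, 0, -78, 0, 0, 0, -0.4]
    - [0, 0, -78, 0, 0, 0, -0.4]

```text
time_s: 16.65
eef_pos: [0.4969, 0.1864, 0.0222]
eef_rot: [-180.0, -0.0, 165.1]
ft_force: [0.6, -0.1, 0.0]
gripper_width: 0.039
grip_force: 30.0
```

Call:
drive_tool:
  targets:
    - [0, 0, 0, 0, 0, 0, 0.4]
    - [0, 0, 0, 0, 0, 0, 0.4]
    - [0, 0, 0, 0, 0, 0, 0.4]
    - [0, 0, 20, 0, 0, 0, 0.4]
    - [0, 0, 60, 0, 0, 0, 0.4]

```text
time_s: 17.15
eef_pos: [0.4954, 0.1861, 0.0811]
eef_rot: [-179.9, -0.3, 165.1]
ft_force: [0.9, 1.1, 0.1]
gripper_width: 0.0618
grip_force: 0.0
```

Call:
drive_tool:
  targets:
    - [0, 0, 45, 0, 0, 0, 0.4]
    - [20, -40, 60, 0, 0, 0, 0.4]
    - [40, -85, 60, 0, 0, 0, 0.4]
    - [60, -130, 60, 0, 0, 0, 0.4]
    - [80, -175, 60, 0, 0, 0, 0.4]

```text
time_s: 17.65
eef_pos: [0.5775, 0.0096, 0.1428]
eef_rot: [180.0, 0.1, 165.1]
ft_force: [0.6, 0.4, -0.5]
gripper_width: 0.0616
grip_force: 0.0
```

Call:
drive_tool:
  targets:
    - [20, -44, 0, 0, 0, 0, 0.4]
    - [40, -88, 0, 0, 0, 0, 0.4]
    - [60, -132, -10, 0, 0, 0, 0.4]
    - [78, -176, -20, 0, 0, 0, 0.4]
    - [78, -176, -20, 0, 0, 0, 0.4]

```text
time_s: 18.15
eef_pos: [0.6548, -0.1698, 0.1196]
eef_rot: [-180.0, -0.1, 164.8]
ft_force: [-0.3, 0.9, -0.3]
gripper_width: 0.0615
grip_force: 0.0
```

```bash
python3 look.py 8
```

```text
18.25 [ 0.6547 -0.1651  0.1217] [180.  -0. 165.] 0.0616 [0.2 0.  0.6]
[287.3 310.4] [287.2 310.8] 66 [ 0.6558 -0.1651  0.072 ]
[260.7 279.5] [261.9 279.5] 139 [ 0.5622 -0.1726  0.072 ]
[212.8 289. ] [214.8 289.3] 109 [ 0.5469 -0.2596  0.072 ]
```

Call:
drive_tool:
  targets:
    - [0, 0, -45, 0, 0, 0, 0.4]
    - [0, 0, -85, 0, 0, 0, 0.4]
    - [0, 0, -108, 0, 0, 0, 0.4]
    - [0, 0, -114, 0, 0, 0, 0.4]
    - [0, 0, -114, 0, 0, 0, 0.4]

```text
time_s: 18.75
eef_pos: [0.6551, -0.1636, 0.0089]
eef_rot: [180.0, 0.0, 165.2]
ft_force: [0.5, -0.2, 0.4]
gripper_width: 0.0617
grip_force: 0.0
```

Call:
drive_tool:
  targets:
    - [0, 0, 0, 0, 0, 0, -0.4]
    - [0, 0, 0, 0, 0, 0, -0.4]
    - [0, 0, 0, 0, 0, 0, -0.4]
    - [0, 0, 0, 0, 0, 0, -0.4]
    - [0, 0, 0, 0, 0, 0, -0.4]

```text
time_s: 19.25
eef_pos: [0.6555, -0.1649, 0.0093]
eef_rot: [-180.0, 0.1, 165.1]
ft_force: [-0.0, 0.3, 6.4]
gripper_width: 0.0393
grip_force: 29.9
```

Call:
drive_tool:
  targets:
    - [0, 0, 30, 0, 0, 0, -0.4]
    - [0, 0, 75, 0, 0, 0, -0.4]
    - [0, 0, 120, 0, 0, 0, -0.4]
    - [0, 0, 142, 0, 0, 0, -0.4]
    - [-10, 30, 142, 0, 0, 0, -0.4]

```text
time_s: 19.75
eef_pos: [0.6464, -0.1375, 0.1537]
eef_rot: [-179.9, 0.4, 164.9]
ft_force: [0.9, 0.7, -1.0]
gripper_width: 0.0392
grip_force: 30.0
```

Call:
drive_tool:
  targets:
    - [-11, 45, 0, 0, 0, 0, -0.4]
    - [-22, 90, 0, 0, 0, 0, -0.4]
    - [-33, 135, 0, 0, 0, 0, -0.4]
    - [-44, 180, 0, 0, 0, 0, -0.4]
    - [-55, 225, 0, 0, 0, 0, -0.4]

```text
time_s: 20.25
eef_pos: [0.589, 0.0921, 0.1501]
eef_rot: [-180.0, -0.0, 165.1]
ft_force: [1.3, 0.0, -0.7]
gripper_width: 0.0394
grip_force: 30.0
```

Call:
drive_tool:
  targets:
    - [-12, 45, 0, 0, 0, 0, -0.4]
    - [-24, 90, 0, 0, 0, 0, -0.4]
    - [-24, 110, 0, 0, 0, 0, -0.4]
    - [-24, 110, -20, 0, 0, 0, -0.4]
    - [-24, 110, -50, 0, 0, 0, -0.4]

```text
time_s: 20.75
eef_pos: [0.5665, 0.2014, 0.1009]
eef_rot: [179.9, 0.2, 165.2]
ft_force: [0.5, -0.2, -1.3]
gripper_width: 0.0394
grip_force: 30.0
```

Call:
drive_tool:
  targets:
    - [0, 0, -35, 0, 0, 0, -0.4]
    - [0, 0, -60, 0, 0, 0, -0.4]
    - [0, 0, -75, 0, 0, 0, -0.4]
    - [0, 0, -78, 0, 0, 0, -0.4]
    - [0, 0, -78, 0, 0, 0, -0.4]

```text
time_s: 21.25
eef_pos: [0.5663, 0.2004, 0.0226]
eef_rot: [180.0, 0.0, 165.1]
ft_force: [0.8, -0.8, -0.3]
gripper_width: 0.0395
grip_force: 30.0
```

Call:
drive_tool:
  targets:
    - [0, 0, 0, 0, 0, 0, 0.4]
    - [0, 0, 0, 0, 0, 0, 0.4]
    - [0, 0, 0, 0, 0, 0, 0.4]
    - [0, 0, 20, 0, 0, 0, 0.4]
    - [0, 0, 60, 0, 0, 0, 0.4]

```text
time_s: 21.75
eef_pos: [0.5644, 0.2001, 0.0808]
eef_rot: [-179.9, -0.3, 165.1]
ft_force: [0.3, 0.7, 0.6]
gripper_width: 0.0617
grip_force: 0.0
```

Call:
drive_tool:
  targets:
    - [0, 0, 45, 0, 0, 0, 0.4]
    - [-2, -40, 60, 0, 0, 0, 0.4]
    - [-5, -85, 60, 0, 0, 0, 0.4]
    - [-8, -130, 60, 0, 0, 0, 0.4]
    - [-10, -175, 60, 0, 0, 0, 0.4]

```text
time_s: 22.25
eef_pos: [0.5556, 0.0238, 0.1428]
eef_rot: [180.0, 0.1, 165.1]
ft_force: [1.7, -0.2, 0.4]
gripper_width: 0.0618
grip_force: 0.0
```

Call:
drive_tool:
  targets:
    - [-2, -48, 0, 0, 0, 0, 0.4]
    - [-4, -96, 0, 0, 0, 0, 0.4]
    - [-6, -144, 0, 0, 0, 0, 0.4]
    - [-8, -192, 0, 0, 0, 0, 0.4]
    - [-9, -240, 0, 0, 0, 0, 0.4]

```text
time_s: 22.75
eef_pos: [0.5465, -0.2166, 0.1428]
eef_rot: [-180.0, 0.1, 165.1]
ft_force: [0.8, 0.2, 0.7]
gripper_width: 0.0617
grip_force: 0.0
```

Call:
drive_tool:
  targets:
    - [-2, -48, -10, 0, 0, 0, 0.4]
    - [-2, -48, -20, 0, 0, 0, 0.4]
    - [-2, -48, -20, 0, 0, 0, 0.4]

```text
time_s: 23.05
eef_pos: [0.5441, -0.2628, 0.1208]
eef_rot: [179.9, -0.1, 165.0]
ft_force: [-0.5, -0.2, 1.0]
gripper_width: 0.0616
grip_force: 0.0
```

```bash
python3 look.py 9
```

```text
23.15 [ 0.5451 -0.2616  0.1225] [180.    0.  165.2] 0.0613 [0.2 0.6 0.8]
[287.3 310.4] [287.7 308.7] 74 [ 0.6516 -0.162   0.072 ]
[260.7 279.5] [255.4 276.1] 10 [ 0.5482 -0.1798  0.072 ]
[212.8 289. ] [212.6 289.5] 59 [ 0.5457 -0.2633  0.072 ]
```

Call:
drive_tool:
  targets:
    - [0, 0, -45, 0, 0, 0, 0.4]
    - [0, 0, -85, 0, 0, 0, 0.4]
    - [0, 0, -108, 0, 0, 0, 0.4]
    - [0, 0, -113, 0, 0, 0, 0.4]
    - [0, 0, -113, 0, 0, 0, 0.4]

```text
time_s: 23.65
eef_pos: [0.5454, -0.2619, 0.0099]
eef_rot: [-180.0, 0.0, 165.2]
ft_force: [-0.4, -0.6, 0.6]
gripper_width: 0.0616
grip_force: 0.0
```

Call:
drive_tool:
  targets:
    - [0, 0, 0, 0, 0, 0, -0.4]
    - [0, 0, 0, 0, 0, 0, -0.4]
    - [0, 0, 0, 0, 0, 0, -0.4]
    - [0, 0, 0, 0, 0, 0, -0.4]
    - [0, 0, 0, 0, 0, 0, -0.4]

```text
time_s: 24.15
eef_pos: [0.5455, -0.263, 0.0102]
eef_rot: [-180.0, 0.1, 165.1]
ft_force: [0.3, 1.4, 6.6]
gripper_width: 0.0391
grip_force: 29.9
```

Call:
drive_tool:
  targets:
    - [0, 0, 30, 0, 0, 0, -0.4]
    - [0, 0, 75, 0, 0, 0, -0.4]
    - [0, 0, 120, 0, 0, 0, -0.4]
    - [0, 0, 142, 0, 0, 0, -0.4]
    - [5, 30, 142, 0, 0, 0, -0.4]

```text
time_s: 24.65
eef_pos: [0.5507, -0.2355, 0.1547]
eef_rot: [-179.8, 0.4, 164.9]
ft_force: [0.8, 0.4, -1.1]
gripper_width: 0.0394
grip_force: 29.9
```

Call:
drive_tool:
  targets:
    - [9, 46, 0, 0, 0, 0, -0.4]
    - [18, 92, 0, 0, 0, 0, -0.4]
    - [27, 138, 0, 0, 0, 0, -0.4]
    - [36, 184, 0, 0, 0, 0, -0.4]
    - [45, 230, 0, 0, 0, 0, -0.4]

```text
time_s: 25.15
eef_pos: [0.5948, -0.0007, 0.1511]
eef_rot: [-180.0, -0.0, 165.1]
ft_force: [0.7, 0.4, -0.7]
gripper_width: 0.0392
grip_force: 29.9
```

Call:
drive_tool:
  targets:
    - [8, 46, 0, 0, 0, 0, -0.4]
    - [16, 92, 0, 0, 0, 0, -0.4]
    - [24, 138, 0, 0, 0, 0, -0.4]
    - [32, 184, 0, 0, 0, 0, -0.4]
    - [39, 216, 0, 0, 0, 0, -0.4]

```text
time_s: 25.65
eef_pos: [0.6335, 0.2164, 0.1509]
eef_rot: [180.0, -0.0, 165.2]
ft_force: [-0.4, -0.5, -0.3]
gripper_width: 0.0392
grip_force: 29.9
```

Call:
drive_tool:
  targets:
    - [0, 0, -45, 0, 0, 0, -0.4]
    - [0, 0, -90, 0, 0, 0, -0.4]
    - [0, 0, -120, 0, 0, 0, -0.4]
    - [0, 0, -128, 0, 0, 0, -0.4]
    - [0, 0, -128, 0, 0, 0, -0.4]

```text
time_s: 26.15
eef_pos: [0.6336, 0.2133, 0.0227]
eef_rot: [-180.0, -0.1, 165.1]
ft_force: [-0.2, -0.3, -0.5]
gripper_width: 0.0391
grip_force: 29.9
```

Call:
drive_tool:
  targets:
    - [0, 0, 0, 0, 0, 0, 0.4]
    - [0, 0, 0, 0, 0, 0, 0.4]
    - [0, 0, 0, 0, 0, 0, 0.4]
    - [0, 0, 20, 0, 0, 0, 0.4]
    - [0, 0, 60, 0, 0, 0, 0.4]

```text
time_s: 26.65
eef_pos: [0.6324, 0.2131, 0.0817]
eef_rot: [-179.9, -0.3, 165.1]
ft_force: [-0.9, 0.0, 1.3]
gripper_width: 0.0619
grip_force: 0.0
```

Call:
drive_tool:
  targets:
    - [0, 0, 45, 0, 0, 0, 0.4]
    - [-30, -30, 90, 0, 0, 0, 0.4]
    - [-60, -60, 110, 0, 0, 0, 0.4]
    - [-90, -95, 110, 0, 0, 0, 0.4]
    - [-120, -130, 110, 0, 0, 0, 0.4]

```text
time_s: 27.15
eef_pos: [0.5129, 0.0824, 0.1949]
eef_rot: [180.0, 0.2, 165.2]
ft_force: [0.6, -1.3, 0.2]
gripper_width: 0.0619
grip_force: 0.0
```

```bash
python3 look.py 10
```

```text
27.25 [0.5109 0.0807 0.194 ] [-180.    -0.   164.9] 0.0615 [ 1.  -0.9 -0.2]
[287.3 310.4] [287.8 308.4] 68 [ 0.6511 -0.1617  0.072 ]
[260.7 279.5] [255.4 276.1] 10 [ 0.5482 -0.1798  0.072 ]
[212.8 289. ] [207.3 286.6] 11 [ 0.534  -0.2695  0.072 ]
```

View pics/scene10.png

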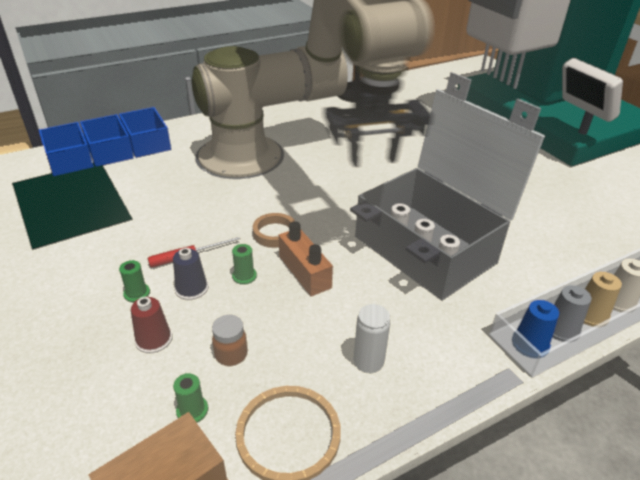

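The three spools stand in the box, at about pixels (400,209), (425,225) and (450,241). No white spools are left on the table. Next is the lid: I compute a fingertip path that follows the lid's outer face.

```bash
python3 - <<'E'
import numpy as np
c=np.array([562.6,214.3]);x=np.array([-.19,.9818])
for a in np.arange(1.8,-.01,-.1):
    xt=92.5-165*np.cos(a)+8*np.sin(a)+17.5; z=115.5+165*np.sin(a)+8*np.cos(a)-37
    print(round(a,2),(c+x*xt).round(0),round(z))
E
```

```text
1.8 [533. 367.] 237
1.7 [536. 351.] 241
1.6 [539. 335.] 243
1.5 [542. 319.] 244
1.4 [546. 303.] 242
1.3 [549. 287.] 240
1.2 [552. 271.] 235
1.1 [555. 256.] 229
1.0 [557. 241.] 222
0.9 [560. 228.] 213
0.8 [562. 215.] 202
0.7 [565. 203.] 191
0.6 [567. 193.] 178
0.5 [568. 184.] 165
0.4 [570. 176.] 150
0.3 [571. 170.] 135
0.2 [572. 165.] 119
0.1 [573. 162.] 103
-0.0 [573. 160.] 86
```

Call:
drive_tool:
  targets:
    - [0, 0, 40, 0, 0, 0.12, -1]
    - [0, 0, 80, 0, 0, 0.24, -1]
    - [0, 0, 107, 0, 0, 0.36, -1]
    - [0, 0, 107, 0, 0, 0.454, -1]
    - [0, 0, 107, 0, 0, 0.454, -1]

```text
time_s: 27.75
eef_pos: [0.5143, 0.0837, 0.3012]
eef_rot: [-180.0, 0.1, -168.8]
ft_force: [-0.2, -0.6, -0.8]
gripper_width: 0.0238
grip_force: 0.0
```

Call:
drive_tool:
  targets:
    - [2, 45, 0, 0, 0, 0, -1]
    - [4, 90, 0, 0, 0, 0, -1]
    - [6, 135, 0, 0, 0, 0, -1]
    - [8, 180, 0, 0, 0, 0, -1]
    - [10, 225, 0, 0, 0, 0, -1]

```text
time_s: 28.25
eef_pos: [0.5235, 0.3105, 0.2998]
eef_rot: [-180.0, -0.0, -169.0]
ft_force: [0.2, 0.1, 0.1]
gripper_width: 0.0005
grip_force: 0.0
```

Call:
drive_tool:
  targets:
    - [3, 40, 0, 0, 0, 0, -1]
    - [6, 73, 0, 0, 0, 0, -1]
    - [6, 73, -20, 0, 0, 0, -1]
    - [6, 73, -56, 0, 0, 0, -1]
    - [6, 73, -56, 0, 0, 0, -1]

```text
time_s: 28.75
eef_pos: [0.5281, 0.381, 0.2389]
eef_rot: [-179.9, -0.5, -169.0]
ft_force: [0.4, -0.4, -0.6]
gripper_width: 0.0006
grip_force: 0.0
```

Call:
drive_tool:
  targets:
    - [4, -25, -1, 0, 0, 0, -1]
    - [9, -46, -1, 0, 0, 0, -1]
    - [12, -62, 0, 0, 0, 0, -1]
    - [16, -78, -2, 0, 0, 0, -1]
    - [19, -94, -4, 0, 0, 0, -1]

```text
time_s: 29.25
eef_pos: [0.5495, 0.2866, 0.2409]
eef_rot: [180.0, 0.1, -168.9]
ft_force: [1.1, 1.5, 1.3]
gripper_width: 0.0006
grip_force: 1.1
```

Call:
drive_tool:
  targets:
    - [3, -16, -5, 0, 0, 0, -1]
    - [6, -31, -11, 0, 0, 0, -1]
    - [8, -46, -18, 0, 0, 0, -1]
    - [11, -59, -27, 0, 0, 0, -1]
    - [13, -72, -38, 0, 0, 0, -1]

```text
time_s: 29.75
eef_pos: [0.5621, 0.2141, 0.2013]
eef_rot: [-180.0, 0.0, -168.9]
ft_force: [0.5, -0.0, 2.3]
gripper_width: 0.0001
grip_force: 0.9
```

Call:
drive_tool:
  targets:
    - [3, -12, -11, 0, 0, 0, -1]
    - [5, -22, -24, 0, 0, 0, -1]
    - [6, -31, -37, 0, 0, 0, -1]
    - [8, -39, -52, 0, 0, 0, -1]
    - [9, -45, -67, 0, 0, 0, -1]

```text
time_s: 30.25
eef_pos: [0.5709, 0.1692, 0.1337]
eef_rot: [-180.0, -0.0, -168.9]
ft_force: [2.7, -0.4, 1.3]
gripper_width: 0.0009
grip_force: 0.7
```

Call:
drive_tool:
  targets:
    - [1, -5, -16, 0, 0, 0, -1]
    - [2, -8, -28, 0, 0, 0, -1]
    - [2, -9, -36, 0, 0, 0, -1]
    - [2, -10, -42, 0, 0, 0, -1]
    - [2, -10, -46, 0, 0, 0, -1]

```text
time_s: 30.75
eef_pos: [0.5728, 0.1603, 0.0887]
eef_rot: [-180.0, -0.0, -168.9]
ft_force: [0.3, -0.5, 1.6]
gripper_width: 0.0007
grip_force: 0.5
```

Now I press down gently until the contact force shows the lid is shut.

Call:
drive_tool:
  targets:
    - [0, 0, -1, 0, 0, 0, -1]
    - [0, 0, -2, 0, 0, 0, -1]
    - [0, 0, -3, 0, 0, 0, -1]
    - [0, 0, -4, 0, 0, 0, -1]
    - [0, 0, -4, 0, 0, 0, -1]

```text
time_s: 31.25
eef_pos: [0.5731, 0.1605, 0.0863]
eef_rot: [-180.0, 0.1, -168.9]
ft_force: [-4.5, -0.2, 8.0]
gripper_width: 0.0
grip_force: 4.0
```

Call:
drive_tool:
  targets:
    - [0, 0, -0.5, 0, 0, 0, -1]
    - [0, 0, -1, 0, 0, 0, -1]
    - [0, 0, -1.5, 0, 0, 0, -1]
    - [0, 0, -2, 0, 0, 0, -1]
    - [0, 0, -2, 0, 0, 0, -1]

```text
time_s: 31.75
eef_pos: [0.5732, 0.1605, 0.0861]
eef_rot: [-180.0, 0.1, -168.8]
ft_force: [-9.9, -2.7, 21.7]
gripper_width: 0.0002
grip_force: 10.9
```

The lid is shut, with contact at true height 123 mm. I move aside to remeasure the hasp holes and pins.

Call:
drive_tool:
  targets:
    - [0, 0, 30, 0, 0, 0, -0.4]
    - [-30, 20, 75, 0, 0, 0, -0.4]
    - [-75, 40, 80, 0, 0, 0, -0.4]
    - [-120, 60, 80, 0, 0, 0, -0.4]
    - [-165, 80, 80, 0, 0, 0, -0.4]

```text
time_s: 32.25
eef_pos: [0.4094, 0.2396, 0.1636]
eef_rot: [180.0, 0.1, -168.9]
ft_force: [0.4, 0.7, 1.1]
gripper_width: 0.0263
grip_force: 0.0
```

Call:
drive_tool:
  targets:
    - [-45, 20, 0, 0, 0, 0, -0.4]
    - [-80, 40, 0, 0, 0, 0, -0.4]
    - [-80, 80, 0, 0, 0, 0, -0.4]

```text
time_s: 32.55
eef_pos: [0.3273, 0.3188, 0.1635]
eef_rot: [-180.0, -0.1, -168.8]
ft_force: [2.5, 1.1, 0.1]
gripper_width: 0.0265
grip_force: 0.0
```

```bash
python3 - <<'E'
from h import *
t=shot("top");s=shot("scene");cv2.imwrite("pics/top11.png",t);cv2.imwrite("pics/scene11.png",s)
print(manip.sense()["time_s"])
for nm,q in (("hb",[.6635,.117,.1215]),("ha",[.507,.0868,.1215])):
    for n,im in (("top",t),("scene",s)):
        u=proj(n,q);g=cv2.cvtColor(im,cv2.COLOR_BGR2GRAY);print(nm,n,u.round(1))
        x,y=map(int,u.round())
        for r in g[y-8:y+9,x-8:x+9]: print(*["%3d"%v for v in r])
f=4
A=cv2.resize(t[170:290,230:360],None,fx=f,fy=f,interpolation=cv2.INTER_CUBIC)
cv2.imwrite("pics/hasp_top.png",A)
def crop(im,a,b): return cv2.resize(im[b:b+70,a:a+100],None,fx=4,fy=4,interpolation=cv2.INTER_CUBIC)
cv2.imwrite("pics/mix.png",np.vstack([np.hstack([crop(t,235,172),crop(t,300,235)]),np.hstack([crop(s,350,190),crop(s,270,215)])]))
E
```

```text
32.65
hb top [247.6 186.5]
121 120 119 118 116 117 119 120 120 120 120 121 118 117 118 122 122
121 120 119 118 118 117 119 121 121 121 121 121 120 118 118 121 122
120 121 120 119 117 119 117 117 116 119 123 122 120 118 117 120 122
119 122 120 119 115 113  93  75  74  97 113 119 121 118 117 119 123
118 122 120 120  95  65  50  51  62  66  61  97 119 120 117 119 123
119 121 122 108  72  52  85  87 102 107  77  61 111 119 117 118 122
118 122 121  88  58  84 120 124 121 122 124  76  91 116 117 119 122
116 120 122  80  64 116 120 117 120 122 125 103  99 117 118 118 121
118 120 122  86  83 115 119 117 119 121 122 100 108 119 117 117 120
118 121 122 107  91 114 121 121 122 121 119  94 108 119 118 116 120
118 119 121 122  90  99 113 117 116 117 101 102 119 121 119 116 118
119 119 121 121 113  96  89 105 101 102 103 119 122 121 119 117 119
119 118 122 120 119 120 113 110 114 121 121 122 121 121 119 117 118
119 118 121 120 119 119 118 118 120 121 119 121 120 120 120 117 118
120 117 120 120 118 117 118 116 119 121 121 121 121 121 119 118 116
120 118 119 120 118 118 118 117 119 122 120 120 121 1
[... 2917 characters left out ...]
 155 157 156 156 156
156 158 157 156 156 152 150 150 148 145 146 149 152 155 157 157 157
156 155 156 155 149 139 131 125 124 121 127 134 144 152 156 157 157
155 155 156 152 141 122 106  98  97  97 104 117 137 151 157 157 158
157 156 155 152 142 123 104  92  87  91 100 121 141 153 156 156 157
154 157 157 154 151 144 130 119 113 117 126 139 151 155 154 155 155
142 151 155 155 156 154 152 148 147 147 150 154 155 156 154 152 154
119 135 148 156 156 157 156 156 155 158 156 157 156 156 155 152 149
 98 110 129 142 151 156 156 156 155 156 156 157 156 155 151 147 140
 84  92 105 119 135 146 153 157 157 155 155 154 151 147 140 133 124
 74  81  87  96 110 127 144 152 155 153 150 144 138 130 120 114 103
```

View pics/mix.png

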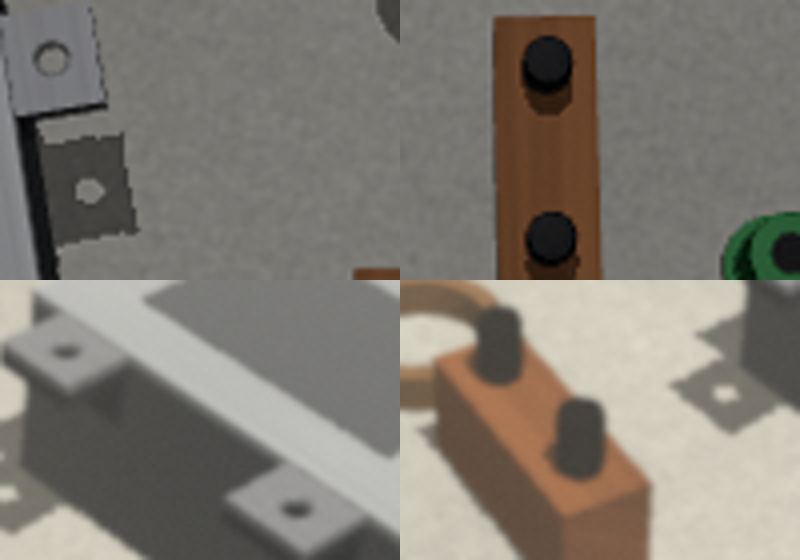

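The lid lies flat with both tongue holes over the brackets, at top-view pixels of about (247.4,186.4) and (260.5,268.3). The pin heads are at (336.4,249.9) and (337.4,294.1). I go to the nearer-box pin.

Call:
drive_tool:
  targets:
    - [22, -38, 0, 0, 0, 0, 0]
    - [44, -75, 0, 0, 0, 0, 0]
    - [66, -112, 0, 0, 0, 0, 0]
    - [88, -150, 0, 0, 0, 0, 0]
    - [110, -187, 0, 0, 0, 0, 0]

```text
time_s: 33.15
eef_pos: [0.4418, 0.1299, 0.1633]
eef_rot: [-180.0, 0.0, -168.9]
ft_force: [0.6, -0.1, 0.5]
gripper_width: 0.0442
grip_force: 0.0
```

Call:
drive_tool:
  targets:
    - [22, -38, 0, 0, 0, 0, 0]
    - [44, -75, 0, 0, 0, 0, 0]
    - [66, -112, 0, 0, 0, 0, 0]
    - [88, -150, 0, 0, 0, 0, 0]
    - [110, -187, 0, 0, 0, 0, 0]

```text
time_s: 33.65
eef_pos: [0.5516, -0.0573, 0.1632]
eef_rot: [-180.0, 0.0, -168.9]
ft_force: [0.0, 1.5, -0.6]
gripper_width: 0.0439
grip_force: 0.0
```

```bash
python3 - <<'E'
from h import *
t=cv2.imread("pics/top11.png");g=cv2.cvtColor(t,cv2.COLOR_BGR2GRAY)
def ell(u,thr,z,r=8):
    x,y=int(u[0]),int(u[1]);G=cv2.resize(g[y-r:y+r+1,x-r:x+r+1],None,fx=8,fy=8,interpolation=cv2.INTER_CUBIC)
    pts=cv2.findNonZero((G<thr).astype(np.uint8)); (cx,cy),(a,b),_=cv2.fitEllipse(cv2.convexHull(pts))
    c=np.array([(cx+.5)/8-.5+x-r,(cy+.5)/8-.5+y-r]); print(c.round(2),round(a/8,1),round(b/8,1),ray("top",c,z).round(4)); return ray("top",c,z)
hb=ell((247.4,186.4),103,.1215);ha=ell((260.5,268.4),103,.1215);print("span",np.linalg.norm(hb-ha))
# pin cap: black (<35) fit circle on the upper arc
for u in ((336.4,250),(337.4,294)):
    x,y=map(int,u);G=g[y-9:y+13,x-10:x+11]
    for r in G[::1]: print(*["%3d"%v for v in r])
E
```

```text
[247.42 186.06] 9.3 9.9 [0.6644 0.1173 0.1215]
[260.45 268.37] 10.0 10.3 [0.5073 0.0868 0.1215]
span 0.1600696197672604
 65  67  69  71  71  70  69  67  68  70  71  69  68  71  75  75  75  73  73  74  74
 66  67  70  71  72  71  69  68  69  71  71  69  70  71  74  75  74  74  73  74  74
 66  67  69  71  73  71  69  69  66  67  66  65  65  71  75  75  75  74  73  75  73
 66  67  70  71  72  71  69  64  43  28  18  17  25  48  68  75  75  74  74  73  74
 66  67  70  72  74  70  52  24  25  27  25  25  25  23  22  66  77  74  73  74  75
 65  68  70  72  74  55  22  25  25  26  27  27  24  24  25  22  66  74  74  74  74
 66  67  70  72  73  35  23  27  26  26  26  27  25  26  20  20  34  70  74  75  75
 66  68  70  73  62  27  23  26  28  25  26  25  25  23  25  21  20  71  76  75  74
 66  68  71  73  55  29  25  26  25  27  25  25  25  24  22  22  13  68  73  75  75
 65  68  71  74  35  14  26  25  26  24  25  26  25  25  21  21  15  52  71  75  75
 66  67  70  75  34   6  23  26  26  25  25  25  26  25  22  23   6  58  74  75  75
 66  68  69  74  34   6  21  24  24  26  23  24  23  23 
[... 2015 characters left out ...]
  12   7  27  68  77  75  74
 67  64  66  71  70  34   8   2   2  13  18  14  12   5   5  23  33  35  72  77  75
 68  64  68  72  43  34  23  15   4   6   0   2   5  15  22  36  37  32  72  77  75
 67  65  67  72  42  34  34  31  20  14  13  12  19  37  37  38  36  43  73  76  76
 66  64  65  71  51  34  34  34  33  34  35  35  35  36  35  39  35  73  78  77  75
 68  65  67  70  72  43  33  34  34  34  32  35  34  33  35  41  34  70  77  76  75
 67  64  64  70  72  51  34  32  31  33  33  32  33  34  34  35  44  72  76  76  75
 68  64  65  69  72  72  49  42  33  30  32  33  33  31  45  47  72  75  77  75  74
 67  65  66  68  69  71  69  71  48  39  42  41  42  43  72  78  76  75  76  77  75
```

Call:
drive_tool:
  targets:
    - [1.4, 0, -40, 0, 0, 0, 0]
    - [1.4, 0, -80, 0, 0, 0, 0]
    - [1.4, 0, -115, 0, 0, 0, 0]
    - [1.4, 0, -129, 0, 0, 0, 0]
    - [1.4, 0, -129, 0, 0, 0, 0]

```text
time_s: 34.15
eef_pos: [0.5512, -0.0552, 0.0322]
eef_rot: [179.9, -0.2, -168.9]
ft_force: [0.7, 0.4, 0.3]
gripper_width: 0.0441
grip_force: 0.0
```

Call:
drive_tool:
  targets:
    - [0, 0, 0, 0, 0, 0, -0.6]
    - [0, 0, 0, 0, 0, 0, -0.6]
    - [0, 0, 0, 0, 0, 0, -0.6]
    - [0, 0, 0, 0, 0, 0, -0.6]
    - [0, 0, 0, 0, 0, 0, -0.6]

```text
time_s: 34.65
eef_pos: [0.5531, -0.0553, 0.0353]
eef_rot: [-179.9, 0.1, -168.9]
ft_force: [-0.3, 0.9, 7.0]
gripper_width: 0.0235
grip_force: 30.0
```

Pin gripped. The TCP is a few mm off the pin axis, which I allow for. Now lift and carry over hasp hole b.

Call:
drive_tool:
  targets:
    - [0, 0, 20, 0, 0, 0, -0.6]
    - [0, 0, 55, 0, 0, 0, -0.6]
    - [0, 0, 95, 0, 0, 0, -0.6]
    - [0, 0, 130, 0, 0, 0, -0.6]
    - [0, 0, 135, 0, 0, 0, -0.6]

```text
time_s: 35.15
eef_pos: [0.554, -0.0555, 0.1735]
eef_rot: [-179.8, 0.4, -168.9]
ft_force: [0.1, 0.5, -0.3]
gripper_width: 0.0231
grip_force: 30.0
```

Call:
drive_tool:
  targets:
    - [27, 40, 0, 0, 0, 0, -0.6]
    - [54, 80, 0, 0, 0, 0, -0.6]
    - [81, 120, 0, 0, 0, 0, -0.6]
    - [104, 157, 0, 0, 0, 0, -0.6]
    - [114.6, 173.2, 0, 0, 0, 0, -0.6]

```text
time_s: 35.65
eef_pos: [0.6675, 0.1216, 0.1673]
eef_rot: [179.9, -0.1, -168.7]
ft_force: [-1.0, -0.5, -1.0]
gripper_width: 0.0232
grip_force: 30.0
```

Call:
drive_tool:
  targets:
    - [0, 0, 0, 0, 0, 0, -0.6]
    - [0, 0, 0, 0, 0, 0, -0.6]
    - [0, 0, 0, 0, 0, 0, -0.6]

```text
time_s: 35.95
eef_pos: [0.6666, 0.117, 0.1689]
eef_rot: [-180.0, -0.0, -168.9]
ft_force: [-0.5, -0.3, -1.2]
gripper_width: 0.0232
grip_force: 30.0
```

```bash
python3 - <<'E'
from h import *
s=shot("scene");cv2.imwrite("pics/scene12.png",s);m=manip.sense();p=m["eef_pos"];print(p.round(4),m["eef_rot"].round(2),m["gripper_width"])
zb=p[2]-.033; H=[.6644,.1173]
print("expected rod: bottom",proj("scene",[*H,zb]).round(1),"30mm up",proj("scene",[*H,zb+.03]).round(1),"head bottom",proj("scene",[*H,zb+.06]).round(1))
g=cv2.cvtColor(s,cv2.COLOR_BGR2GRAY);u=proj("scene",[*H,zb]).astype(int)
print(u[0]-14,u[1]-30)
for r in g[u[1]-30:u[1]+12:2,u[0]-14:u[0]+15]: print(*["%3d"%v for v in r])
E
```

```text
[0.6667 0.117  0.1691] [-1.8000e+02 -2.0000e-02 -1.6895e+02] 0.022774782817604283
expected rod: bottom [424.6 239.4] 30mm up [427.  226.8] head bottom [429.4 213.7]
410 209
 75  76  77  77  79  83  82  75  68  55  51  50  48  49  46  50  49  49  50  52  50  52  50  47  49  50  56  71  81
 98  91  83  77  75  75  73  74  69  60  54  52  49  50  49  49  49  50  53  51  49  51  49  51  50  54  67  96 119
108 107 103  97  88  82  77  75  74  74  73  64  57  53  49  49  49  50  49  50  49  50  50  49  50  58  80 108 120
109 110 110 109 106 103  97  91  85  80  75  76  74  69  61  52  50  49  49  48  51  48  49  49  51  58  69  83  88
109 110 111 108 110 108 107 108 106  99  92  86  90  97  92  87  72  65  61  62  57  58  56  58  63  68  75  76  77
109 110 109 111 108 110 110 110 109 111 108 105 105 115 126 114  95  87  90  93  93  86  79  73  74  74  76  76  74
110 109 109 109 110 109 110 110 110 109 110 109 115 136 159 145 107  93  94  94  92  83  75  74  75  77  75  74  74
108 109 108 109 109 109 108 111 111 110 109 111 110 115 122 121 101  93  96 101  93  84  79  77  74  75  74  76  75
[... 808 characters left out ...]
 203
 72  72  74  78  83  85  88  91  96 110 128 129 119 106 104 109 118 134 157 182 197 202 203 202 201 201 201 203 203
 79  81  86  92  92  93  93  92  90  99 121 147 156 152 146 142 147 159 164 163 164 173 184 196 202 203 204 203 200
 91  91  95 105 119 125 125 123 115 102 101 107 116 134 157 162 162 162 163 164 164 165 162 163 170 183 195 202 202
 96 107 119 129 145 159 165 166 157 135 105  94  96 103 117 122 131 141 154 162 164 165 165 166 164 164 162 165 181
 94 107 129 147 160 164 164 165 161 148 119  88  73  68  71  76  90 116 141 157 163 166 166 165 164 163 164 164 161
 80  92 110 129 147 157 164 165 165 163 158 149 133 124 123 126 137 150 160 164 162 163 164 163 167 166 164 164 159
```

```bash
python3 - <<'E'
from h import *
s=cv2.imread("pics/scene12.png");a=s[195:265,385:470]
cv2.imwrite("pics/c12.png",cv2.resize(a,None,fx=8,fy=8,interpolation=cv2.INTER_CUBIC))
E
```

```text
(no output)
```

View pics/c12.png

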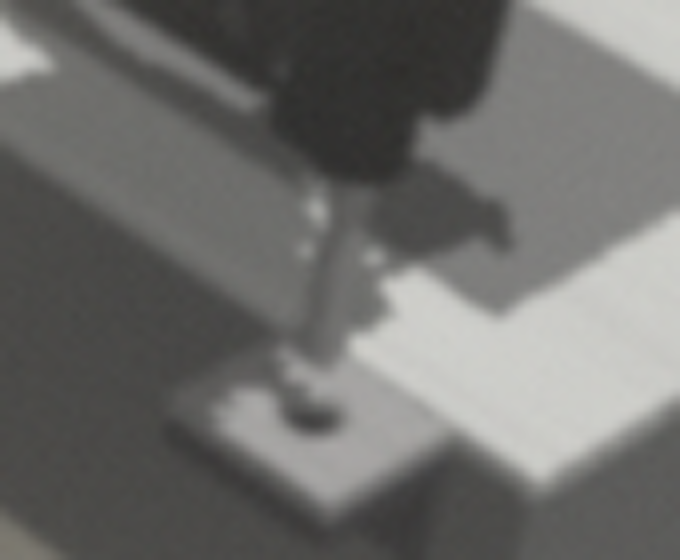

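The rod tip is at about (424.4,239.8) px, against an expected (424.6,239.4), directly above the hole at (423.3,246.5). Inserting.

Call:
drive_tool:
  targets:
    - [0, 0, -6, 0, 0, 0, -0.6]
    - [0, 0, -12, 0, 0, 0, -0.6]
    - [0, 0, -18, 0, 0, 0, -0.6]
    - [0, 0, -24, 0, 0, 0, -0.6]
    - [0, 0, -24, 0, 0, 0, -0.6]

```text
time_s: 36.5
eef_pos: [0.6666, 0.1181, 0.1438]
eef_rot: [180.0, -0.1, -168.9]
ft_force: [0.4, 0.2, -0.9]
gripper_width: 0.023
grip_force: 30.0
```

Call:
drive_tool:
  targets:
    - [0, 0, -4, 0, 0, 0, -0.6]
    - [0, 0, -8, 0, 0, 0, -0.6]
    - [0, 0, -12, 0, 0, 0, -0.6]
    - [0, 0, -16, 0, 0, 0, -0.6]
    - [0, 0, -16, 0, 0, 0, -0.6]

```text
time_s: 37.0
eef_pos: [0.6668, 0.1182, 0.1283]
eef_rot: [180.0, -0.1, -168.9]
ft_force: [-0.7, 1.1, 0.1]
gripper_width: 0.0232
grip_force: 30.0
```

Call:
drive_tool:
  targets:
    - [0, 0, -7, 0, 0, 0, -0.6]
    - [0, 0, -14, 0, 0, 0, -0.6]
    - [0, 0, -21, 0, 0, 0, -0.6]
    - [0, 0, -28, 0, 0, 0, -0.6]
    - [0, 0, -30, 0, 0, 0, -0.6]

```text
time_s: 37.5
eef_pos: [0.6666, 0.1181, 0.0979]
eef_rot: [180.0, -0.1, -168.9]
ft_force: [0.1, -0.5, 0.0]
gripper_width: 0.0231
grip_force: 30.0
```

Call:
drive_tool:
  targets:
    - [0, 0, -1, 0, 0, 0, -0.6]
    - [0, 0, -2, 0, 0, 0, -0.6]
    - [0, 0, -3, 0, 0, 0, -0.6]
    - [0, 0, -4, 0, 0, 0, -0.6]
    - [0, 0, -4, 0, 0, 0, -0.6]

```text
time_s: 38.0
eef_pos: [0.667, 0.1182, 0.0951]
eef_rot: [-180.0, -0.0, -168.9]
ft_force: [-0.2, 0.6, -0.1]
gripper_width: 0.0229
grip_force: 30.0
```

Call:
drive_tool:
  targets:
    - [0, 0, -0.5, 0, 0, 0, -0.6]
    - [0, 0, -1, 0, 0, 0, -0.6]
    - [0, 0, -1.5, 0, 0, 0, -0.6]
    - [0, 0, -2, 0, 0, 0, -0.6]
    - [0, 0, -2.5, 0, 0, 0, -0.6]

```text
time_s: 38.5
eef_pos: [0.6674, 0.1182, 0.0946]
eef_rot: [-180.0, 0.1, -168.9]
ft_force: [-5.6, -1.2, 13.5]
gripper_width: 0.0232
grip_force: 30.0
```

Call:
drive_tool:
  targets:
    - [0, 0, -0.5, 0, 0, 0, -0.6]
    - [0, 0, -1, 0, 0, 0, -0.6]
    - [0, 0, -1.5, 0, 0, 0, -0.6]
    - [0, 0, -1.5, 0, 0, 0, -0.6]

```text
time_s: 38.9
eef_pos: [0.6675, 0.1183, 0.0945]
eef_rot: [-180.0, 0.2, -168.9]
ft_force: [-7.7, -0.5, 18.7]
gripper_width: 0.023
grip_force: 30.0
```

Seated (reported z 94.5, as predicted, with 19 N axial). Release, rise and go to the second pin.

Call:
drive_tool:
  targets:
    - [0, 0, 3.5, 0, 0, 0, -0.6]
    - [0, 0, 3.5, 0, 0, 0, 0]
    - [0, 0, 3.5, 0, 0, 0, 0]
    - [0, 0, 3.5, 0, 0, 0, 0]
    - [0, 0, 3.5, 0, 0, 0, 0]

```text
time_s: 39.4
eef_pos: [0.6669, 0.1181, 0.0942]
eef_rot: [180.0, -0.0, -168.9]
ft_force: [-0.3, -0.1, 0.3]
gripper_width: 0.044
grip_force: 0.0
```

Call:
drive_tool:
  targets:
    - [0, 0, 15, 0, 0, 0, 0]
    - [0, 0, 40, 0, 0, 0, 0]
    - [0, 0, 70, 0, 0, 0, 0]
    - [-30, -26, 75, 0, 0, 0, 0]
    - [-65, -57, 75, 0, 0, 0, 0]

```text
time_s: 39.9
eef_pos: [0.6021, 0.0611, 0.1703]
eef_rot: [-180.0, 0.1, -168.8]
ft_force: [0.7, -1.3, 0.8]
gripper_width: 0.0438
grip_force: 0.0
```

Call:
drive_tool:
  targets:
    - [-35, -30, 0, 0, 0, 0, 0]
    - [-70, -60, 0, 0, 0, 0, 0]
    - [-105, -90, 0, 0, 0, 0, 0]
    - [-136, -118, 0, 0, 0, 0, 0]
    - [-136, -118, 0, 0, 0, 0, 0]

```text
time_s: 40.4
eef_pos: [0.4637, -0.0589, 0.1698]
eef_rot: [-180.0, -0.0, -169.1]
ft_force: [0.2, -0.1, 0.1]
gripper_width: 0.0441
grip_force: 0.0
```

Call:
drive_tool:
  targets:
    - [0, 0, -40, 0, 0, 0, 0]
    - [0, 0, -40, 0, 0, 0, 0]
    - [0, 0, -40, 0, 0, 0, 0]

```text
time_s: 40.7
eef_pos: [0.4663, -0.0565, 0.13]
eef_rot: [180.0, -0.0, -168.8]
ft_force: [0.6, -0.2, 0.1]
gripper_width: 0.0433
grip_force: 0.0
```

```bash
python3 look.py 13 | head -1
```

```text
40.8 [ 0.467  -0.0567  0.1309] [-1.799e+02  1.000e-01 -1.688e+02] 0.044 [-0.1  0.1 -0.1]
```

Call:
drive_tool:
  targets:
    - [0, 0, -40, 0, 0, 0, 0]
    - [0, 0, -75, 0, 0, 0, 0]
    - [0, 0, -92, 0, 0, 0, 0]
    - [0, 0, -95, 0, 0, 0, 0]
    - [0, 0, -95, 0, 0, 0, 0]

```text
time_s: 41.3
eef_pos: [0.4668, -0.0569, 0.0355]
eef_rot: [-180.0, 0.1, -168.9]
ft_force: [0.3, 0.3, 0.1]
gripper_width: 0.0444
grip_force: 0.0
```

Call:
drive_tool:
  targets:
    - [0, 0, 0, 0, 0, 0, -0.6]
    - [0, 0, 0, 0, 0, 0, -0.6]
    - [0, 0, 0, 0, 0, 0, -0.6]
    - [0, 0, 0, 0, 0, 0, -0.6]
    - [0, 0, 0, 0, 0, 0, -0.6]

```text
time_s: 41.8
eef_pos: [0.4666, -0.057, 0.0355]
eef_rot: [-179.9, 0.1, -168.9]
ft_force: [-1.1, -0.2, 7.1]
gripper_width: 0.0234
grip_force: 30.0
```

Call:
drive_tool:
  targets:
    - [0, 0, 20, 0, 0, 0, -0.6]
    - [0, 0, 55, 0, 0, 0, -0.6]
    - [0, 0, 95, 0, 0, 0, -0.6]
    - [0, 0, 130, 0, 0, 0, -0.6]
    - [0, 0, 135, 0, 0, 0, -0.6]

```text
time_s: 42.3
eef_pos: [0.4676, -0.0574, 0.1735]
eef_rot: [-179.8, 0.3, -168.9]
ft_force: [0.4, -0.3, -2.8]
gripper_width: 0.0229
grip_force: 30.0
```

Call:
drive_tool:
  targets:
    - [12, 40, 0, 0, 0, 0, -0.6]
    - [24, 80, 0, 0, 0, 0, -0.6]
    - [35, 120, 0, 0, 0, 0, -0.6]
    - [41.7, 144, 0, 0, 0, 0, -0.6]
    - [41.7, 144, 0, 0, 0, 0, -0.6]

```text
time_s: 42.8
eef_pos: [0.5075, 0.0896, 0.1685]
eef_rot: [180.0, -0.1, -168.7]
ft_force: [0.1, 0.1, -1.0]
gripper_width: 0.0232
grip_force: 30.0
```

Call:
drive_tool:
  targets:
    - [0, 0, 0, 0, 0, 0, -0.6]
    - [0, 0, 0, 0, 0, 0, -0.6]
    - [0, 0, 0, 0, 0, 0, -0.6]

```text
time_s: 43.1
eef_pos: [0.5076, 0.0862, 0.1695]
eef_rot: [-180.0, -0.0, -169.0]
ft_force: [0.1, -0.0, -1.2]
gripper_width: 0.0229
grip_force: 30.0
```

```bash
python3 - <<'E'
from h import *
s=shot("scene");cv2.imwrite("pics/scene14.png",s);m=manip.sense();p=m["eef_pos"];print(p.round(4),m["eef_rot"].round(2))
zb=p[2]-.033; H=[.5073,.0868]
print("expected rod: bottom",proj("scene",[*H,zb]).round(1),"head bottom",proj("scene",[*H,zb+.06]).round(1))
g=cv2.cvtColor(s,cv2.COLOR_BGR2GRAY);u=proj("scene",[*H,zb]).astype(int)
print(u[0]-12,u[1]-26)
for r in g[u[1]-26:u[1]+14:2,u[0]-12:u[0]+15]: print(*["%3d"%v for v in r])
E
```

```text
[0.5077 0.0863 0.1696] [-1.8000e+02 -1.0000e-02 -1.6895e+02]
expected rod: bottom [366.3 200.1] head bottom [368.5 175.3]
354 174
211 210 209 206 199 181 149 115  85  68  62  61  61  59  60  58  60  58  60  64  98 155 199 211 209 209 209
209 207 209 211 212 210 207 200 181 145 101  72  63  58  60  59  61  60  62  87 134 184 208 213 212 212 211
209 207 210 209 209 209 209 209 210 204 186 151 114  79  69  68  80 111 141 168 196 210 213 212 211 213 211
211 212 212 212 210 207 207 208 210 212 207 186 142 105  94 101 129 172 201 209 213 213 212 211 211 207 202
211 211 211 212 209 208 207 208 210 211 206 180 130 101  97 108 142 186 207 211 212 209 199 189 174 153 133
212 212 209 210 209 211 209 208 208 208 204 177 127 100  98 110 151 189 195 188 174 151 134 123 116 112 113
209 208 207 209 209 208 209 210 209 208 201 173 122  99 101 117 155 187 185 166 129 112 112 113 114 112 113
209 208 207 207 209 209 208 207 205 198 178 145 112 104 111 122 141 152 137 127 118 119 114 111 113 111 114
207 206 206 205 203 199 186 170 149 133 115 104 102 110 112 111 111 115 129 144 150 142 122 119 121 125 13
[... 489 characters left out ...]
 127 143 160 175 189 194 197 196 197 197 197 198 198
186 171 150 129 105  94  97  95  98 110 131 146 148 151 157 161 162 161 165 172 183 191 195 195 196 195 197
111 110 114 122 127 125 117 104 100 102 113 135 156 161 159 161 161 162 160 162 161 165 173 182 191 195 196
124 149 157 161 160 159 157 141 121 102  98 109 121 123 130 137 150 159 162 162 163 162 162 161 164 173 183
120 143 155 160 162 161 161 156 143 122  99  86  85  90 104 124 146 158 160 161 163 163 162 162 163 158 155
 84  95 112 132 146 156 161 161 161 160 154 152 153 152 155 158 161 160 159 158 158 157 155 152 145 135 127
 72  74  78  86  96 112 131 147 156 160 162 161 160 163 163 160 162 160 158 151 144 134 124 114 105  96  86
```

The rod is at 368.0 px, against an expected 367.9. Inserting.

Call:
drive_tool:
  targets:
    - [0, 0, -6, 0, 0, 0, -0.6]
    - [0, 0, -12, 0, 0, 0, -0.6]
    - [0, 0, -18, 0, 0, 0, -0.6]
    - [0, 0, -24, 0, 0, 0, -0.6]
    - [0, 0, -24, 0, 0, 0, -0.6]

```text
time_s: 43.65
eef_pos: [0.5073, 0.0872, 0.1446]
eef_rot: [180.0, -0.1, -168.9]
ft_force: [0.1, -0.2, -0.5]
gripper_width: 0.0232
grip_force: 30.0
```

Call:
drive_tool:
  targets:
    - [0, 0, -4, 0, 0, 0, -0.6]
    - [0, 0, -8, 0, 0, 0, -0.6]
    - [0, 0, -12, 0, 0, 0, -0.6]
    - [0, 0, -16, 0, 0, 0, -0.6]
    - [0, 0, -16, 0, 0, 0, -0.6]

```text
time_s: 44.15
eef_pos: [0.5075, 0.0872, 0.129]
eef_rot: [180.0, -0.1, -168.9]
ft_force: [0.2, 0.3, -1.5]
gripper_width: 0.0234
grip_force: 30.0
```

Call:
drive_tool:
  targets:
    - [0, 0, -7, 0, 0, 0, -0.6]
    - [0, 0, -14, 0, 0, 0, -0.6]
    - [0, 0, -21, 0, 0, 0, -0.6]
    - [0, 0, -28, 0, 0, 0, -0.6]
    - [0, 0, -31, 0, 0, 0, -0.6]

```text
time_s: 44.65
eef_pos: [0.5074, 0.0872, 0.0977]
eef_rot: [180.0, -0.1, -168.9]
ft_force: [0.7, 0.1, -1.6]
gripper_width: 0.0231
grip_force: 30.0
```

Call:
drive_tool:
  targets:
    - [0, 0, -1, 0, 0, 0, -0.6]
    - [0, 0, -2, 0, 0, 0, -0.6]
    - [0, 0, -3, 0, 0, 0, -0.6]
    - [0, 0, -4, 0, 0, 0, -0.6]
    - [0, 0, -5, 0, 0, 0, -0.6]

```text
time_s: 45.15
eef_pos: [0.5081, 0.0872, 0.0947]
eef_rot: [-180.0, 0.1, -168.9]
ft_force: [-5.4, -0.6, 16.3]
gripper_width: 0.0227
grip_force: 30.0
```

Call:
drive_tool:
  targets:
    - [0, 0, -0.5, 0, 0, 0, -0.6]
    - [0, 0, -1, 0, 0, 0, -0.6]
    - [0, 0, -1.5, 0, 0, 0, -0.6]
    - [0, 0, -1.5, 0, 0, 0, -0.6]

```text
time_s: 45.55
eef_pos: [0.5083, 0.0872, 0.0946]
eef_rot: [-180.0, 0.1, -168.9]
ft_force: [-8.7, -0.8, 21.3]
gripper_width: 0.0233
grip_force: 30.0
```

Seated. I ease off, release, retreat and check.

Call:
drive_tool:
  targets:
    - [0, 0, 3.5, 0, 0, 0, -0.6]
    - [0, 0, 3.5, 0, 0, 0, 0]
    - [0, 0, 3.5, 0, 0, 0, 0]
    - [0, 0, 3.5, 0, 0, 0, 0]
    - [0, 0, 3.5, 0, 0, 0, 0]

```text
time_s: 46.05
eef_pos: [0.5077, 0.0872, 0.0954]
eef_rot: [180.0, -0.0, -168.9]
ft_force: [-0.0, -0.9, -0.3]
gripper_width: 0.0441
grip_force: 0.0
```

Call:
drive_tool:
  targets:
    - [0, 0, 15, 0, 0, 0, 0]
    - [0, 0, 45, 0, 0, 0, 0]
    - [0, 0, 90, 0, 0, 0, 0]
    - [-30, 20, 110, 0, 0, 0, 0]
    - [-65, 50, 110, 0, 0, 0, 0]

```text
time_s: 46.55
eef_pos: [0.4437, 0.137, 0.208]
eef_rot: [-180.0, 0.3, -169.0]
ft_force: [0.5, 0.9, -1.1]
gripper_width: 0.044
grip_force: 0.0
```

Call:
drive_tool:
  targets:
    - [-30, 30, 0, 0, 0, 0, 0]
    - [-60, 65, 0, 0, 0, 0, 0]
    - [-90, 100, 0, 0, 0, 0, 0]
    - [-110, 140, 0, 0, 0, 0, 0]
    - [-110, 140, 0, 0, 0, 0, 0]

```text
time_s: 47.05
eef_pos: [0.3303, 0.2803, 0.2057]
eef_rot: [179.9, 0.0, -168.5]
ft_force: [0.2, -1.1, 1.1]
gripper_width: 0.0442
grip_force: 0.0
```

```bash
python3 - <<'E'
from h import *
t=shot("top");s=shot("scene");cv2.imwrite("pics/top15.png",t);cv2.imwrite("pics/scene15.png",s)
print(manip.sense()["time_s"],manip.sense()["eef_pos"])
# black heads at expected seated height (top z=.1575) and table change vs the first picture
for H in ([.6644,.1173],[.5073,.0868]):
    u=proj("top",[*H,.1575]);g=cv2.cvtColor(t,cv2.COLOR_BGR2GRAY)
    x,y=map(int,u.round());m=(g[y-14:y+15,x-14:x+15]<32)
    print("exp",u.round(1),[(c+[x-14,y-14],st) for c,st in blobs(m,30,600)])
    v=proj("scene",[*H,.1395]);gs=cv2.cvtColor(s,cv2.COLOR_BGR2GRAY);x,y=map(int,v.round());print("scene exp centre",v.round(1),[((c+[x-14,y-14]).round(1),st) for c,st in blobs(gs[y-14:y+15,x-14:x+15]<75,30,600)])
t0=cv2.imread("pics/top0.png");d=cv2.absdiff(t,t0).max(2)>45
print("changes right of rack:",[(c,st) for c,st in blobs(d[:,300:],25,1e5)])
E
```

```text
47.15 [0.33247021 0.27750903 0.20552194]
exp [245.2 180.5] [(array([245.7, 183.7]), [8, 9, 14, 17, 170])]
scene exp centre [424.9 238. ] [(array([425.2, 238.6]), [7, 5, 14, 20, 211])]
exp [258.6 265.5] [(array([258.9, 267.1]), [8, 9, 13, 15, 153])]
scene exp centre [366.4 198.9] [(array([366.6, 199.6]), [9, 6, 11, 18, 163])]
changes right of rack: [(array([ 92.6, 200.4]), [88, 196, 10, 10, 73]), (array([ 88.8, 217. ]), [79, 202, 21, 26, 328]), (array([ 98.1, 247. ]), [94, 243, 10, 9, 71]), (array([ 36.7, 251.7]), [30, 244, 13, 19, 129]), (array([ 93.8, 262.3]), [85, 246, 20, 27, 299]), (array([136.3, 270.2]), [126, 253, 22, 29, 320]), (array([143.5, 256.4]), [139, 252, 10, 10, 77]), (array([ 38.1, 295.5]), [31, 288, 14, 18, 115])]
```

Both heads are seated at their expected positions, and on the table side only the spools and pins have changed. Handing in.

```bash
python3 -c "
from cell import manip
print(manip.close_job())"
```

```text
the job is handed in; nothing more can be done
None
```

The three empty spools are in the box, the lid is shut, and both locking pins sit with their heads on the tongues; nothing else I checked on the table moved, and the job was handed in at about 47 s.

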